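# Change the desiccant canisters in the dry box drawer

### The job

Change the desiccant in the filament dry box: press its handle-less drawer front in and let go so that it springs ajar, draw the drawer right out, pull every spent canister out of its clips and lay it flat in the oven tray, and snap every dried canister from the bench down between the spring clips of a bay of its own until it sits fully home. Then push the drawer in until it latches shut, without shoving the jars about.

Things in the scene. Friction and masses are not known exactly. Their poses are not given: they have to be found in the camera images.
- dry_box: filament dry box: grey shell 120 deep (x) x 212 wide (y) x 80 high, fixed to the bench; it carries a round dial and two black outlets on its top. Origin at the centre of its underside; its own +x points from the drawer front into the box (so the drawer comes out along -x), y across, z up
- drawer (a joint): drawer slide, m: about 0.001 = latched shut; negative = pressed in (stop -0.0075); grows as it comes out along the box's -x (stop 0.112). Push-push latch: from shut, press in 6 mm or more (10 N) and let go: it springs to about 0.05. Pushing it from there to 6 mm or more past shut and letting go latches it. Cannot be pulled open while latched; when open it slides with 1 N and stays put
- drawer_front (a point): round thumb mark at mid-width of the outer face of the drawer front, 45 mm above the bench; moves with the drawer, axes as the dry box. The front is a flat plate without a handle, 198 wide, from 6 to 74 mm above the bench, 8 mm thick behind this face; shut, it stands 10 mm proud of the shell, whose top edge is 80 mm above the bench
- drawer_top (a point): middle of the top edge of the drawer front (mid-thickness, 74 mm above the bench); moves with the drawer. With the drawer ajar or open the 8 mm front can be pinched across its thickness or hooked from behind here; behind it nothing in the drawer is higher than 53 mm above the bench
- bay1 (a point): bay 1 (on the box's -y side): where the centre of a canister fully home lies, 31 mm above the bench; moves with the drawer, axes as the dry box, canister along x. Clips and guides as at bay2; bays are 56 mm apart in y
- bay2 (a point): bay 2 (middle): where the centre of a canister fully home lies, 31 mm above the bench; moves with the drawer, axes as the dry box, canister along x. A spring clip at each x end (nose 42 mm above the bench) is spread by pressing a canister straight down (10 N) and snaps over it; 12 N pulls it out. Low guides stand 20 to 31 mm from the centre along x; between them fingers may go down to the floor, 10 mm above the bench
- bay3 (a point): bay 3 (on the box's +y side): where the centre of a canister fully home lies, 31 mm above the bench; moves with the drawer, axes as the dry box, canister along x. Clips and guides as at bay2; bays are 56 mm apart in y
- dried1_mid (a point): centre of a freshly dried desiccant canister that lies on the bench (may be absent): square perforated aluminium tube 80 long (its x) x 26 x 26 mm with grey end caps whose last 6 mm are chamfered on all four sides; 0.12 kg; either way up and either way round will do
- dried2_mid (a point): centre of a freshly dried desiccant canister that lies on the bench (may be absent): square perforated aluminium tube 80 long (its x) x 26 x 26 mm with grey end caps whose last 6 mm are chamfered on all four sides; 0.12 kg; either way up and either way round will do
- dried3_mid (a point): centre of a freshly dried desiccant canister that lies on the bench (may be absent): square perforated aluminium tube 80 long (its x) x 26 x 26 mm with grey end caps whose last 6 mm are chamfered on all four sides; 0.12 kg; either way up and either way round will do
- spent1_mid (a point): centre of the spent canister that is snapped into bay 1 at the start (one or two of the three bays hold one; the others are absent); same size and shape as the dried ones
- spent2_mid (a point): centre of the spent canister that is snapped into bay 2 at the start (one or two of the three bays hold one; the others are absent); same size and shape as the dried ones
- spent3_mid (a point): centre of the spent canister that is snapped into bay 3 at the start (one or two of the three bays hold one; the others are absent); same size and shape as the dried ones
- oven_tray_in (a point): centre of the inner floor (3 mm above the bench) of the dark steel oven tray for spent canisters: 160 x 160 mm outside, rim 14 mm high, walls 3 mm, fixed
- insert_jar: bystander, small screw jar with black lid, 47 mm wide, 53 high; origin at the centre of its underside
- insert_jar_2: bystander, small screw jar with black lid, 47 mm wide, 53 high; origin at the centre of its underside

How it is judged:
On the way, in this order (a step that is already met when the one before it is completed fails the run):
1. the drawer has sprung ajar (value of joint drawer above 0.03 m), for 0.2 s.
2. the drawer is drawn out (at least 95 mm) (value of joint drawer above 0.095 m), for 0.2 s.
3. every spent canister lies in the oven tray and every dried canister sits home between the clips of a bay (((horizontal distance between dried1_mid and bay1 below 0.006 m and z of dried1_mid in the frame of bay1 between -0.004 and 0.004 m and angle between the x axis of dried1_mid and the x axis of bay1, either way round below 0.12 rad) or (horizontal distance between dried1_mid and bay2 below 0.006 m and z of dried1_mid in the frame of bay2 between -0.004 and 0.004 m and angle between the x axis of dried1_mid and the x axis of bay2, either way round below 0.12 rad) or (horizontal distance between dried1_mid and bay3 below 0.006 m and z of dried1_mid in the frame of bay3 between -0.004 and 0.004 m and angle between the x axis of dried1_mid and the x axis of bay3, either way round below 0.12 rad)) and ((horizontal distance between dried2_mid and bay1 below 0.006 m and z of dried2_mid in the frame of bay1 between -0.004 and 0.004 m and angle between the x axis of dried2_mid and the x axis of bay1, either way round below 0.12 rad) or (horizontal distance between dried2_mid and bay2 below 0.006 m and z of dried2_mid in the frame of bay2 between -0.004 and 0.004 m and angle between the x axis of dried2_mid and the x axis of bay2, either way round below 0.12 rad) or (horizontal distance between dried2_mid and bay3 below 0.006 m and z of dried2_mid in the frame of bay3 between -0.004 and 0.004 m and angle between the x axis of dried2_mid and the x axis of bay3, either way round below 0.12 rad)) and ((horizontal distance between dried3_mid and bay1 below 0.006 m and z of dried3_mid in the frame of bay1 between -0.004 and 0.004 m and angle between the x axis of dried3_mid and the x axis of bay1, either way round below 0.12 rad) or (horizontal distance between dried3_mid and bay2 below 0.006 m and z of dried3_mid in the frame of bay2 between -0.004 and 0.004 m and angle between the x axis of dried3_mid and the x axis of bay2, either way round below 0.12 rad) or (horizontal distance between dried3_mid and bay3 below 0.006 m and z of dried3_mid in the frame of bay3 between -0.004 and 0.004 m and angle between the x axis of dried3_mid and the x axis of bay3, either way round below 0.12 rad)) and x of spent1_mid in the frame of oven_tray_in between -0.073 and 0.073 m and y of spent1_mid in the frame of oven_tray_in between -0.073 and 0.073 m and z of each of spent1_mid, spent2_mid, spent3_mid in the frame of oven_tray_in below 0.018 m and x of spent2_mid in the frame of oven_tray_in between -0.073 and 0.073 m and y of spent2_mid in the frame of oven_tray_in between -0.073 and 0.073 m and x of spent3_mid in the frame of oven_tray_in between -0.073 and 0.073 m and y of spent3_mid in the frame of oven_tray_in between -0.073 and 0.073 m), for 0.3 s.
At the end, for the whole second after the job is handed in: Every dried canister present sits in a bay of its own (centre within 6 mm sideways and 4 mm in height of the bay point, along the bay), every spent canister lies flat on the floor of the oven tray, and the drawer is shut and latched (joint within 4 mm of 0) with nothing touching it (all of step 3 and value of joint drawer between -0.002 and 0.004 m).
It fails at once if a jar is shoved more than 3 cm (distance of any of insert_jar, insert_jar_2 from where it was at the start of the episode above 0.03 m).
Of spent1, spent2, spent3 only 1 to 2 are there at a start; the rules pass over those that are not, and their reading is None.
Of dried1, dried2, dried3 only 2 to 3 are there at a start; the rules pass over those that are not, and their reading is None.
At some moment in a run one of dried1, dried2, dried3 may be knocked a few centimetres aside while the robot is not near it.
Once in a run the grip may slacken for a moment while it holds something.
It also fails if it takes over 208 s, if anything falls off the work surface, if the arm or the gripper's body presses on something with over 40 N, if the wrist force passes 120 N, or if a joint passes its speed limit or range.

### The arm

A 6-joint arm with a two-finger parallel gripper is mounted at the origin on the work surface; the furniture and walls round the work are solid. World frame = base frame: x ahead of the robot, y to its left, z up, the work surface at z = 0. Lengths are in m, angles in rad, forces in N, time in s.
With the tool pointing down it reaches from about 0.275 to 0.75 m from the base axis. Payload 10.2 kg.
Tool frame: the origin (TCP) lies at the centre of the arm's flange, where the gripper is bolted on; the fingertips stand 166 mm ahead of it and the grasp point (between the pads) lies 147 mm ahead of it (robot.tcp_to_grasp is the distance from the TCP to the grasp point, in m); z points along the fingers, y is the direction in which the jaws open and shut (so a half turn about z gives the same grasp; the last joint's range is limited). The gripper opens to 88 mm and grips with 3 to 60 N. Pads are 18 mm wide; open, the fingers measure 123 mm over their backs; the gripper's body (75 mm by 187 mm) begins 45 mm behind the grasp point.
Start: joints at [1.003, 0.313, 1.498, -0, 1.331, -0.223], TCP at [0.177, 0.494, 0.405] pointing down, gripper open.
Joint ranges: [-2.94, 2.94], [-0.97, 2.17], [0.19, 2.56], [-1.23, 4.37], [0.02, 3.11], [-2.88, 2.88]. Speed limits (rad/s): [2.39, 2.39, 3.01, 3.14, 3.14, 3.14].

### API

Orientations are given as a unit quaternion [x, y, z, w].
In Python, from rig import robot gives the robot as it stands.
- The arm moves only by the tool play_rows, never from a script. Its argument "motion" is a list of rows, each a list of 3 entries, a list of its own where there are three numbers: the opening, from -1 (shut) to 1 (fully open), then the shift along the world's x, y, z in mm, then the turn, a rotation vector about the world's x, y, z in rad. In form: [[fingers, [dx, dy, dz], [rx, ry, rz]], ...]. A call has 1 to 10 rows; each row shifts and turns the commanded pose from where the row before left it; what a row does not reach is not made up. A row lasts 1/10 s, in which the tool goes at most 50 mm and 8.59 degrees, less where a joint would pass 70% of its speed; a pose out of reach is approached as far as the arm can. A call is refused whole if a number of a shift passes 50 or a number of a turn 0.15, either way. A call with a gripper value outside its range is refused whole. The fingers move at their own pace and stop on an object; "grip_force" is the grip in N (left out, the last holds). Time passes only in rows, so rows that do not move let the fingers close. It gives the time, the measured TCP pose, the force and the opening at its end, in the units of the state.
- robot.state(): the state, without advancing time (a new reading comes with each control period).
- robot.capture(name): name is "scene" or "top" or "wrist"; returns the picture (400x640x3 uint8, red, green, blue); there is no depth.
- robot.get_calibration(name): a dict with "camera_matrix" (3x3 intrinsics, pixels), "dist_coeffs" ([k1, k2, p1, p2, k3] as OpenCV has them; the pictures are not rectified), "origin" and "rotation" of the camera in the world. Camera axes: x right, y up, looking along -z (the intrinsics and any distortion apply to the point x, -y, -z); pixel columns grow to the right and rows downward; lengths in m; the calibration is good to about 2 mm. A picture is of the moment at which its call begins: read the wrist's pose just before it. get_calibration takes no time and is no camera call; for the wrist camera it gives the pose at the moment of the call.
- robot.hand_in(): hands the job in, once; it reports no verdict.
The state is a dict: "time": time; "q": joint angles; "qvel": joint speeds; "joint_efforts": joint torques, N m; "position": TCP position; "tcp_rot": TCP orientation; "contact_force": force on the tool from outside, world axes, zero at the start; "ft_torque": the same for the moment, N m; "grip_width": finger opening in m.
Only numpy, scipy, OpenCV 4.12 (cv2) and the standard library are available. Lean on these libraries where they do the work, as an engineer would, in place of code of your own. Each camera call takes 0.05 s, during which the arm holds its last target. There are 200 camera calls.

## Working session

There is one attempt and no reset: what is moved stays moved. The work goes in short steps, Python scripts to look and compute and a tool call to move; the robot and the scene stay as the last step left them, time stands still between calls to the robot, and variables do not carry over. Pictures are saved under pics/ and viewed, about 12 in all and at most 16, crops included, and the job is handed in when it is done.

Besides the shell and the picture viewer there is one more tool, called after "Emit:" by a JSON object that holds its "name" and its "arguments". play_rows: Moves the arm, as the interface text tells. Its arguments: {"type":"object","properties":{"motion":{"type":"array","items":{"type":"array"}},"grip_force":{"type":"number"}},"required":["motion"]}

```bash
ls; mkdir -p pics; cat > h.py <<'E'
import numpy as np, cv2
from rig import robot
def snap(n,f):
    c=robot.get_calibration(n); im=robot.capture(n)
    cv2.imwrite(f'pics/{f}.png',cv2.cvtColor(im,cv2.COLOR_RGB2BGR)); np.save(f'pics/{f}.npy',{k:np.array(v) for k,v in c.items()},allow_pickle=True)
    return im,c
def load(f): return cv2.imread(f'pics/{f}.png'),np.load(f'pics/{f}.npy',allow_pickle=True).item()
def ray(c,uv):
    p=cv2.undistortPoints(np.array(uv,float).reshape(-1,1,2),np.array(c['camera_matrix']),np.array(c['dist_coeffs'])).reshape(-1,2)
    d=np.c_[p[:,0],-p[:,1],-np.ones(len(p))]@np.array(c['rotation']).reshape(3,3).T
    return np.array(c['origin']),d
def onz(c,uv,z):
    o,d=ray(c,uv); return o+d*((z-o[2])/d[:,2])[:,None]
def tri(c1,u1,c2,u2):
    o1,d1=ray(c1,u1);o2,d2=ray(c2,u2);out=[]
    for a,b in zip(d1,d2):
        s=np.linalg.lstsq(np.c_[a,-b],o2-o1,rcond=None)[0]; p,q=o1+a*s[0],o2+b*s[1]; out.append(np.r_[(p+q)/2,np.linalg.norm(p-q)])
    return np.array(out)
def proj(c,P):
    R=np.array(c['rotation']).reshape(3,3); q=(np.atleast_2d(P)-np.array(c['origin']))@R; q=q*[1,-1,-1]
    return cv2.projectPoints(q,np.zeros(3),np.zeros(3),np.array(c['camera_matrix']),np.array(c['dist_coeffs']))[0].reshape(-1,2)
E
python3 - <<'E'
from h import *
np.set_printoptions(precision=4,suppress=True)
for n in('scene','top','wrist'):
    im,c=snap(n,n+'0'); print(n,c)
a=[cv2.imread(f'pics/{n}0.png') for n in('scene','top')]
print(robot.state(),robot.tcp_to_grasp)
E
```

```text
pics
scene {'camera_matrix': array([[434.2998,   0.    , 319.7251],
       [  0.    , 434.2998, 195.5355],
       [  0.    ,   0.    ,   1.    ]]), 'dist_coeffs': array([-0.0687,  0.    ,  0.    ,  0.    ,  0.    ]), 'origin': array([-0.2171, -0.6215,  0.6612]), 'rotation': array([ 0.4494, -0.2215, -0.373 ,  0.7809])}
top {'camera_matrix': array([[407.6043,   0.    , 325.263 ],
       [  0.    , 407.6043, 202.0532],
       [  0.    ,   0.    ,   1.    ]]), 'dist_coeffs': array([-0.1067,  0.    ,  0.    ,  0.    ,  0.    ]), 'origin': array([ 0.3442, -0.0017,  1.469 ]), 'rotation': array([ 0.0596, -0.051 , -0.7023,  0.7075])}
wrist {'camera_matrix': array([[334.2723,   0.    , 316.2281],
       [  0.    , 334.2723, 194.8254],
       [  0.    ,   0.    ,   1.    ]]), 'dist_coeffs': array([-0.0136,  0.    ,  0.    ,  0.    ,  0.    ]), 'origin': array([0.11  , 0.5187, 0.3829]), 'rotation': array([-0.1151, -0.0804,  0.5699,  0.8096])}
{'time': 0.15, 'q': array([ 1.0026,  0.3133,  1.4983, -0.    ,  1.331 , -0.2234]), 'qvel': array([-0.0008, -0.0043, -0.0041,  0.0016, -0.001 ,  0.0002]), 'joint_efforts': array([  0.0014, -40.2306, -25.2315,   0.0694,   0.0344,  -0.0001]), 'position': array([0.1774, 0.4941, 0.4043]), 'tcp_rot': array([ 0.1715,  0.9852, -0.0004, -0.0002]), 'contact_force': array([-0.2588, -1.0789, -0.312 ]), 'ft_torque': array([0.0862, 0.0383, 0.0055]), 'grip_width': 0.08796380539157318} 0.1473
```

Rotation is a quaternion; fix the helper, then view.

```bash
sed -i "s/np.array(c\['rotation'\]).reshape(3,3)/Rm(c)/g; 2a from scipy.spatial.transform import Rotation as Ro\ndef Rm(c): return Ro.from_quat(np.array(c['rotation'])).as_matrix()" h.py
python3 -c "
from h import *
im,c=load('top0'); print(proj(c,[[.4,0,0],[.6,0,0],[.4,.3,0]]))
im,c=load('scene0'); print(proj(c,[[.4,0,0],[.6,0,0],[.4,.3,0]]))"
```

```text
[[329.65379037 250.51435029]
 [330.02060035 195.56259073]
 [246.5385216  249.66680831]]
[[276.47427495 251.28433594]
 [325.65731525 217.8316163 ]
 [200.77951202 210.79935573]]
```

View pics/top0.png

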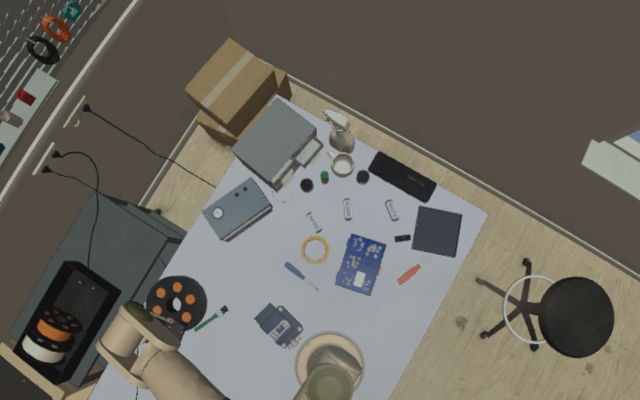

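View pics/scene0.png

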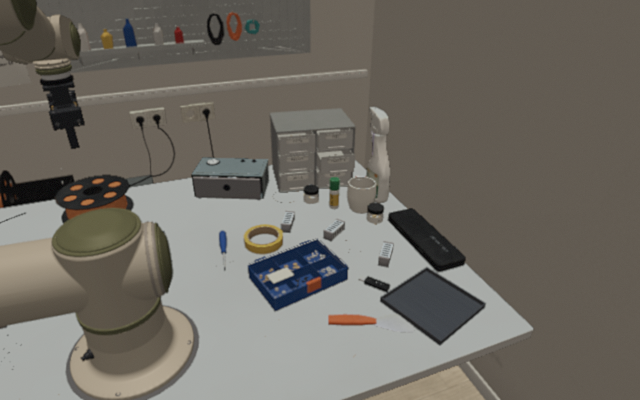

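```bash
python3 -c "
from h import *
a,_=load('top0'); b,_=load('scene0')
A=cv2.resize(a[160:280,195:475],None,fx=2.85,fy=2.85,interpolation=cv2.INTER_CUBIC)[:, :798]
cv2.imwrite('pics/c_top.png',A)
B=cv2.resize(b[145:345,185:495],None,fx=2.55,fy=2.55,interpolation=cv2.INTER_CUBIC)
cv2.imwrite('pics/c_scene.png',B)"
```

```text
(no output)
```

View pics/c_top.png

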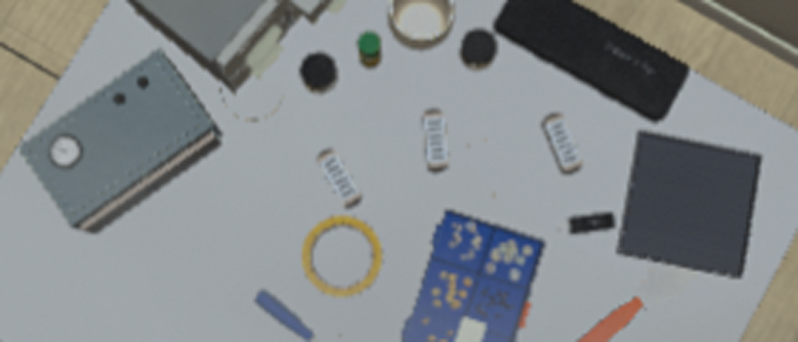

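View pics/c_scene.png

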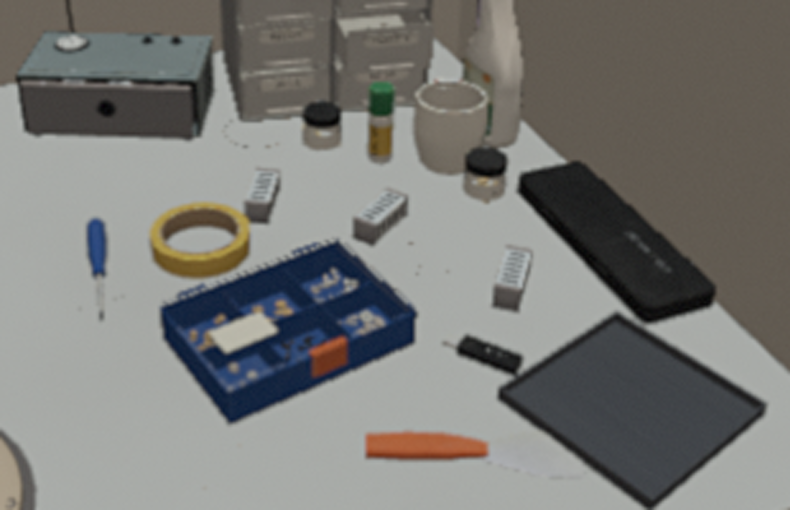

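```bash
python3 - <<'E'
from h import *
np.set_printoptions(precision=4,suppress=True)
_,t=load('top0');_,s=load('scene0')
T=lambda l:np.array(l)/2.85+[195,160]
S=lambda l:np.array(l)/2.55+[185,145]
print('box corners',onz(t,T([[20,150],[163,50],[218,128],[78,225]]),.08))
print('box scene', onz(s,S([[22,78],[197,82],[213,38],[48,33]]),.08))
print('thumb h45', onz(s,S([[107,108]]),.045))
print('box tri (front L,R; dial)',tri(t,T([[78,228],[218,130],[66,151]]),s,S([[22,78],[197,82],[72,43]])))
print('can z26',onz(t,T([[339,178],[434,140],[562,143]]),.026))
print('can scene',onz(s,S([[263,186],[382,208],[513,268]]),.026))
print('tri',tri(t,T([[339,178],[434,140],[562,143]]),s,S([[263,186],[382,208],[513,268]])))
print('canends',onz(t,T([[325,155],[353,203],[433,112],[436,167],[549,117],[572,168]]),.026))
print('tray top',onz(t,T([[640,131],[760,155],[742,276],[619,252]]),.014))
print('tray sc',onz(s,S([[617,317],[764,407],[651,503],[501,394]]),.014))
print('jars',onz(t,T([[319,72],[479,48]]),.053),onz(s,S([[322,112],[487,160]]),.053))
print('tape,bluebox',onz(t,T([[342,255],[448,212],[545,240],[405,340]]),.03))
E
```

```text
box corners [[0.5232 0.4452 0.08  ]
 [0.6485 0.273  0.08  ]
 [0.552  0.2021 0.08  ]
 [0.4326 0.3689 0.08  ]]
box scene [[0.4346 0.3617 0.08  ]
 [0.5555 0.1999 0.08  ]
 [0.6511 0.2683 0.08  ]
 [0.5309 0.4365 0.08  ]]
thumb h45 [[0.4897 0.2831 0.045 ]]
box tri (front L,R; dial) [[0.4324 0.3662 0.0793 0.0087]
 [0.5515 0.1998 0.0815 0.0057]
 [0.5238 0.3849 0.0844 0.0052]]
can z26 [[ 0.498   0.0565  0.026 ]
 [ 0.5467 -0.062   0.026 ]
 [ 0.5439 -0.2228  0.026 ]]
can scene [[ 0.5031  0.0532  0.026 ]
 [ 0.5498 -0.0688  0.026 ]
 [ 0.5473 -0.2263  0.026 ]]
tri [[ 0.5     0.0544  0.0267  0.006 ]
 [ 0.5493 -0.0648  0.0241  0.0071]
 [ 0.5453 -0.2247  0.0261  0.0048]]
canends [[ 0.5268  0.0744  0.026 ]
 [ 0.4669  0.0387  0.026 ]
 [ 0.5823 -0.0608  0.026 ]
 [ 0.5126 -0.0645  0.026 ]
 [ 0.5768 -0.2069  0.026 ]
 [ 0.5124 -0.2348  0.026 ]]
tray top [[ 0.5615 -0.3244  0.014 ]
 [ 0.5315 -0.4782  0.014 ]
 [ 0.3785 -0.4493  0.014 ]
 [ 0.4084 -0.2942  0.014 ]]
tray sc [[ 0.5581 -0.3317  0.014 ]
 [ 0.5288 -0.4816  0.014 ]
 [ 0.3759 -0.4516  0.014 ]
 [ 0.4054 -0.3016  0.014 ]]
jars [[ 0.6273  0.082   0.053 ]
 [ 0.659  -0.1171  0.053 ]] [[ 0.6296  0.0769  0.053 ]
 [ 0.6602 -0.1237  0.053 ]]
tape,bluebox [[ 0.4021  0.0515  0.03  ]
 [ 0.4561 -0.0792  0.03  ]
 [ 0.4221 -0.1992  0.03  ]
 [ 0.299  -0.0267  0.03  ]]
```

Emit:
{"name": "play_rows", "arguments": {"motion": [[-1, [34, -30, 0], [0, 0, -0.1]], [-1, [34, -30, 0], [0, 0, -0.1]], [-1, [34, -30, 0], [0, 0, -0.1]], [-1, [34, -30, 0], [0, 0, -0.1]], [-1, [34, -30, 0], [0, 0, -0.1]], [-1, [34, -30, 0], [0, 0, -0.1]], [-1, [34, -30, 0], [0, 0, 0]], [-1, [34, -30, 0], [0, 0, 0]], [-1, [0, 0, 0], [0, 0, 0]], [-1, [0, 0, 0], [0, 0, 0]]]}}

```text
time: 1.15
position: [0.4497, 0.2537, 0.4043]
tcp_rot: [0.456, 0.89, -0.0, -0.0]
contact_force: [0.3, 0.9, 0.0]
grip_width: 0.0101
```

```bash
python3 - <<'E'
from h import *
snap('wrist','w1')
s=robot.state();print(s['position'],s['tcp_rot'],s['contact_force'],s['grip_width'],s['q'])
E
```

```text
[0.44908478 0.25437529 0.40448946] [ 4.55049350e-01  8.90466122e-01 -1.84264983e-04 -3.75668569e-04] [ 0.09128633 -0.22695204  0.49903938] 0.006149187060478327 [ 2.88044035e-01  2.93623594e-01  1.52430229e+00  2.58673512e-04
  1.32446514e+00 -3.37960113e-01]
```

View pics/w1.png

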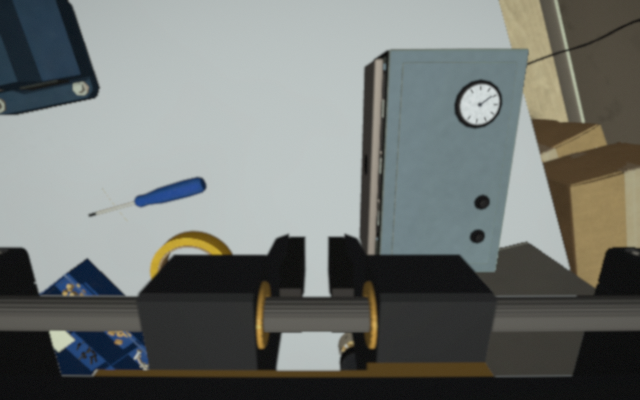

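```bash
python3 - <<'E'
from h import *
np.set_printoptions(precision=4,suppress=True)
_,c=load('w1')
p=onz(c,[[388,51],[527,50],[495,270],[380,252]],.08);print(p)
d=p[0]-p[3];print(np.degrees(np.arctan2(d[1],d[0])))
print('front outer top edge z74',onz(c,[[374,56],[365,150]],.074), np.linalg.norm(p[1]-p[0]))
E
```

```text
[[0.4341 0.3786 0.08  ]
 [0.5286 0.4484 0.08  ]
 [0.6522 0.2828 0.08  ]
 [0.5448 0.2302 0.08  ]]
126.72569092547893
front outer top edge z74 [[0.4273 0.3697 0.074 ]
 [0.4712 0.3012 0.074 ]] 0.11754441863822661
```

Emit:
{"name": "play_rows", "arguments": {"motion": [[-1, [0, 0, -40], [0, 0, 0.01]], [-1, [0, 0, -40], [0, 0, 0]], [-1, [0, 0, -40], [0, 0, 0]], [-1, [0, 0, -40], [0, 0, 0]], [-1, [0, 0, -39], [0, 0, 0]], [-1, [0, 0, 0], [0, 0, 0]], [-1, [12, 9, 0], [0, 0, 0]], [-1, [8, 6, 0], [0, 0, 0]], [-1, [2.4, 1.8, 0], [0, 0, 0]], [-1, [0, 0, 0], [0, 0, 0]]]}}

```text
time: 2.2
position: [0.4717, 0.2715, 0.2072]
tcp_rot: [0.45, 0.893, 0.001, 0.001]
contact_force: [-0.6, -1.4, -0.8]
grip_width: 0.0007
```

Emit:
{"name": "play_rows", "arguments": {"motion": [[-1, [2.4, 1.8, 0], [0, 0, 0]], [-1, [0, 0, 0], [0, 0, 0]]]}}

```text
time: 2.4
position: [0.4742, 0.2728, 0.2062]
tcp_rot: [0.45, 0.893, 0.0, 0.0]
contact_force: [-0.6, -0.0, 0.1]
grip_width: 0.0007
```

Emit:
{"name": "play_rows", "arguments": {"motion": [[-1, [2.4, 1.8, 0], [0, 0, 0]], [-1, [0, 0, 0], [0, 0, 0]]]}}

```text
time: 2.6
position: [0.4767, 0.2746, 0.2057]
tcp_rot: [0.451, 0.893, -0.0, -0.0]
contact_force: [0.5, 1.3, 0.3]
grip_width: 0.0
```

Emit:
{"name": "play_rows", "arguments": {"motion": [[-1, [1.6, 1.2, 0], [0, 0, 0]], [-1, [0, 0, 0], [0, 0, 0]]]}}

```text
time: 2.8
position: [0.478, 0.2754, 0.2057]
tcp_rot: [0.451, 0.893, -0.001, -0.001]
contact_force: [-5.5, -4.6, 4.1]
grip_width: 0.0005
```

Emit:
{"name": "play_rows", "arguments": {"motion": [[-1, [2, 1.5, 0], [0, 0, 0]], [-1, [2, 1.5, 0], [0, 0, 0]], [-1, [1.6, 1.2, 0], [0, 0, 0]], [-1, [0, 0, 0], [0, 0, 0]]]}}

```text
time: 3.2
position: [0.4835, 0.2795, 0.2057]
tcp_rot: [0.451, 0.893, -0.001, -0.001]
contact_force: [-5.2, -4.9, 5.0]
grip_width: 0.0002
```

Emit:
{"name": "play_rows", "arguments": {"motion": [[-1, [0.8, 0.6, 0], [0, 0, 0]], [-1, [0, 0, 0], [0, 0, 0]]]}}

```text
time: 3.4
position: [0.4842, 0.28, 0.2057]
tcp_rot: [0.45, 0.893, -0.001, -0.001]
contact_force: [-6.4, -5.9, 5.3]
grip_width: 0.0006
```

Emit:
{"name": "play_rows", "arguments": {"motion": [[-1, [0.8, 0.6, 0], [0, 0, 0]], [-1, [0, 0, 0], [0, 0, 0]]]}}

```text
time: 3.6
position: [0.4846, 0.2803, 0.2057]
tcp_rot: [0.45, 0.893, -0.003, -0.002]
contact_force: [-10.5, -10.4, 10.4]
grip_width: 0.0002
```

Emit:
{"name": "play_rows", "arguments": {"motion": [[-1, [-30, -22, 0], [0, 0, 0]], [-1, [-30, -22, 0], [0, 0, 0]], [-1, [-14, -10, 0], [0, 0, 0]], [-1, [0, 0, 30], [0, 0, 0]], [0, [0, 0, 40], [0, 0, 0]], [0, [0, 0, 40], [0, 0, 0]], [0, [0, 0, 0], [0, 0, 0]], [0, [0, 0, 0], [0, 0, 0]]]}}

```text
time: 4.4
position: [0.4114, 0.2271, 0.3158]
tcp_rot: [0.451, 0.893, 0.0, 0.0]
contact_force: [0.1, 0.4, -1.1]
grip_width: 0.03
```

```bash
python3 - <<'E'
from h import *
snap('wrist','w2')
s=robot.state();print(s['position'],s['tcp_rot'],s['grip_width'])
E
```

```text
[0.41124052 0.22702427 0.31488884] [ 4.50591789e-01  8.92729917e-01 -3.90863952e-04 -4.27089614e-04] 0.0342326527250637
```

View pics/w2.png

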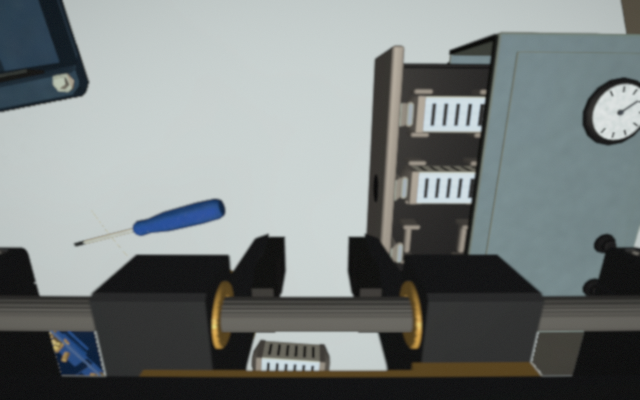

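```bash
python3 - <<'E'
from h import *
np.set_printoptions(precision=4,suppress=True)
_,c=load('w2')
ex=np.array([.805,.593]);ey=np.array([-.593,.805])
p=onz(c,[[390,48],[404,47],[381,230],[391,240],[375,188]],.074)[:,:2]
print(p@ex,p@ey)
E
```

```text
[0.5112 0.5197 0.5123 0.5199 0.5064] [ 0.0403  0.0409 -0.079  -0.0867 -0.0482]
```

Emit:
{"name": "play_rows", "arguments": {"motion": [[0, [21, 15.5, 0], [0, 0, 0]], [0, [21, 15.5, 0], [0, 0, 0]], [0, [0, 0, -45], [0, 0, 0]], [0, [0, 0, -46], [0, 0, 0]], [0, [0, 0, 0], [0, 0, 0]], [-1, [0, 0, 0], [0, 0, 0]], [-1, [0, 0, 0], [0, 0, 0]], [-1, [0, 0, 0], [0, 0, 0]], [-1, [0, 0, 0], [0, 0, 0]], [-1, [0, 0, 0], [0, 0, 0]]], "grip_force": 15}}

```text
time: 5.45
position: [0.4535, 0.2581, 0.2256]
tcp_rot: [0.451, 0.893, 0.0, 0.0]
contact_force: [-1.4, -1.7, 6.2]
grip_width: 0.0078
```

Emit:
{"name": "play_rows", "arguments": {"motion": [[-1, [-12, -9, 0], [0, 0, 0]], [-1, [-12, -9, 0], [0, 0, 0]], [-1, [-12, -9, 0], [0, 0, 0]], [-1, [-6, -4.5, 0], [0, 0, 0]], [-1, [-4, -3, 0], [0, 0, 0]], [-1, [0, 0, 0], [0, 0, 0]]]}}

```text
time: 6.05
position: [0.4071, 0.2238, 0.2256]
tcp_rot: [0.451, 0.893, 0.001, -0.0]
contact_force: [-3.9, 4.6, 8.2]
grip_width: 0.0077
```

Emit:
{"name": "play_rows", "arguments": {"motion": [[0, [0, 0, 0], [0, 0, 0]], [0, [0, 0, 0], [0, 0, 0]], [0, [0, 0, 45], [0, 0, 0]], [0, [0, 0, 45], [0, 0, 0]], [0, [20, -7, 10], [0, 0, 0]], [0, [31, -15, 0], [0, 0, 0]], [0, [32, -15, 0], [0, 0, 0]], [0, [0, 0, 0], [0, 0, 0]], [0, [0, 0, 0], [0, 0, 0]], [0, [0, 0, 0], [0, 0, 0]]]}}

```text
time: 7.05
position: [0.4899, 0.1869, 0.3245]
tcp_rot: [0.45, 0.893, -0.0, -0.0]
contact_force: [-0.6, -0.2, -0.5]
grip_width: 0.0442
```

```bash
python3 - <<'E'
from h import *
snap('wrist','w3');snap('scene','s3');snap('top','t3')
s=robot.state();print(s['position'],s['tcp_rot'],s['grip_width'],s['time'])
E
```

```text
[0.48990448 0.18706451 0.32482923] [ 4.50166524e-01  8.92944623e-01 -1.95083835e-06 -2.57828364e-05] 0.04418434269494813 7.2
```

View pics/w3.png

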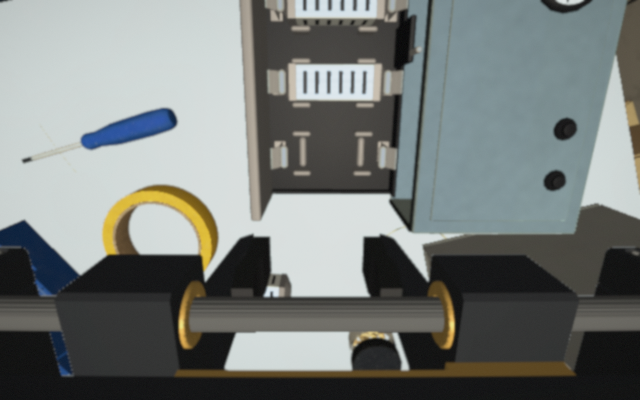

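Emit:
{"name": "play_rows", "arguments": {"motion": [[0, [20, -27, 20], [0, 0, 0]], [0, [0, 0, 30], [0, 0, 0]], [0, [0, 0, 0], [0, 0, 0]], [0, [0, 0, 0], [0, 0, 0]], [0, [0, 0, 0], [0, 0, 0]]]}}

```text
time: 7.7
position: [0.51, 0.16, 0.3737]
tcp_rot: [0.45, 0.893, -0.0, -0.001]
contact_force: [-0.1, -0.1, -0.5]
grip_width: 0.0443
```

```bash
cat >> h.py <<'E'
def whites(f,roi,amin=150,amax=4000,vmin=170,k=5):
    im,c=load(f); x0,y0,x1,y1=roi; g=im[y0:y1,x0:x1]; hsv=cv2.cvtColor(g,cv2.COLOR_BGR2HSV)
    m=(hsv[...,2]>vmin).astype(np.uint8)*255
    m=cv2.morphologyEx(m,cv2.MORPH_CLOSE,np.ones((k,k),np.uint8))
    out=[]
    for q in cv2.findContours(m,cv2.RETR_EXTERNAL,cv2.CHAIN_APPROX_NONE)[0]:
        a=cv2.contourArea(q)
        if amin<a<amax:
            r=cv2.minAreaRect(q+np.array([x0,y0])); out.append((np.round(r[0],1),np.round(r[1],1),round(r[2],1),a))
    return out,c
E
python3 - <<'E'
from h import *
np.set_printoptions(precision=4,suppress=True)
snap('wrist','w4')
for v in (150,170,190):
  print(v,*whites('w3',(270,0,395,185),vmin=v)[0],sep='\n');print(*whites('w4',(255,0,400,170),vmin=v)[0],sep='\n')
s=robot.state();print(s['position'],s['time'])
E
```

```text
150
(array([383. , 154.5]), array([25., 10.]), 90.0, 169.0)
(array([278., 154.]), array([24., 16.]), 90.0, 334.0)
(array([341.,  10.]), array([ 20., 106.]), 90.0, 1918.0)
(array([276.,  10.]), array([20., 12.]), 90.0, 166.0)
(array([283.5, 110. ]), array([18., 13.]), 90.0, 194.0)
(array([329. ,  42.5]), array([ 33., 106.]), 90.0, 3035.5)
170
(array([334.5,  83. ]), array([44., 91.]), 90.0, 3196.5)
(array([335.5,   8.5]), array([17., 95.]), 90.0, 1603.5)
(array([328. ,  42.5]), array([33., 86.]), 90.0, 2488.5)
(array([323.5,  91.5]), array([137., 155.]), 0.0, 3335.0)
190
(array([334.5,  82. ]), array([34., 89.]), 90.0, 2981.5)
(array([335.5,   8.5]), array([17., 81.]), 90.0, 1198.0)
(array([323., 118.]), array([136., 102.]), 0.0, 2351.0)
(array([332. ,  43.5]), array([31., 76.]), 90.0, 2217.5)
[0.5101 0.1599 0.3737] 7.75
```

View pics/w4.png

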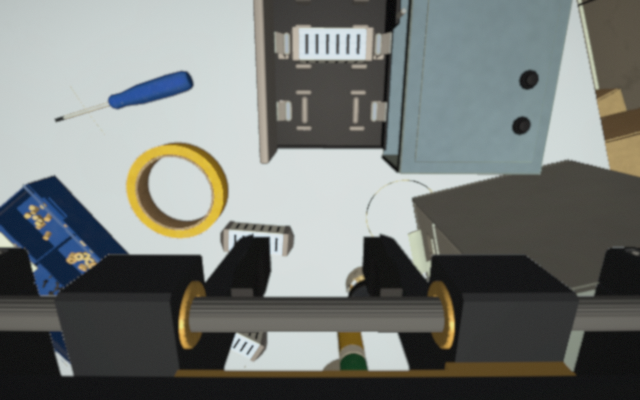

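```bash
python3 - <<'E'
from h import *
np.set_printoptions(precision=4,suppress=True)
_,a=load('w3');_,b=load('w4')
E=np.array([[.805,.593],[-.593,.805]]).T
t=tri(a,[[334.5,82],[283,156],[384,156]],b,[[332,43.5],[284,111],[378,111]]);print(t, t[:,:2]@E)
p=onz(a,[[290,64],[381,64],[381,102],[290,102]],.044);print(p[:,:2]@E,p[:,:2].mean(0)); d=p[1]-p[0];print(np.degrees(np.arctan2(d[1],d[0])))
p=onz(a,[[296,101],[376,101]],.044);d=p[1]-p[0];print(np.degrees(np.arctan2(d[1],d[0])))
p=onz(a,[[283,156],[384,156]],.042);print('bay1',p.mean(0),p.mean(0)[:2]@E)
p=onz(b,[[284,111],[378,111]],.042);print('bay1',p.mean(0),p.mean(0)[:2]@E)
p=onz(b,[[332,43.5]],.044);print(p,p[:,:2]@E)
p=onz(b,[[253,241]],.026);print('can1',p)
E
```

```text
[[0.451  0.2621 0.0434 0.0002]
 [0.451  0.1919 0.0351 0.0031]
 [0.5189 0.242  0.0335 0.002 ]] [[ 0.5185 -0.0565]
 [ 0.4768 -0.1129]
 [ 0.5613 -0.1129]]
[[ 0.486  -0.0441]
 [ 0.5521 -0.0439]
 [ 0.5536 -0.0706]
 [ 0.4855 -0.0708]] [0.4522 0.2619]
36.529582317218825
36.52634490126775
bay1 [0.484  0.2178 0.042 ] [ 0.5188 -0.1117]
bay1 [0.4842 0.2169 0.042 ] [ 0.5183 -0.1125]
[[0.4509 0.2619 0.044 ]] [[ 0.5183 -0.0566]]
can1 [[0.4995 0.0611 0.026 ]]
```

Emit:
{"name": "play_rows", "arguments": {"motion": [[0, [-6, 10, 0], [0, 0, -0.1428]], [0, [-6, 10, 0], [0, 0, -0.1428]], [0, [-6, 10, 0], [0, 0, -0.1428]], [0, [-6, 10, 0], [0, 0, -0.1428]], [0, [-6, 10, 0], [0, 0, -0.1428]], [0, [-6, 10, 0], [0, 0, -0.1428]], [0, [-6, 10, -10], [0, 0, -0.1428]], [0, [-6, 10, -15], [0, 0, -0.1428]], [0, [-6, 10, -15], [0, 0, -0.1428]], [0, [-5, 12, -15], [0, 0, -0.1428]]]}}

```text
time: 8.75
position: [0.4508, 0.2621, 0.3183]
tcp_rot: [0.926, 0.377, -0.001, -0.0]
contact_force: [1.2, 0.5, -0.1]
grip_width: 0.0441
```

Emit:
{"name": "play_rows", "arguments": {"motion": [[0, [0, 0, -15], [0, 0, -0.1428]], [0, [0, 0, 0], [0, 0, 0]], [0, [0, 0, 0], [0, 0, 0]]]}}

```text
time: 9.05
position: [0.4514, 0.2617, 0.3046]
tcp_rot: [0.949, 0.315, -0.0, 0.0]
contact_force: [0.3, 1.1, 1.4]
grip_width: 0.0439
```

```bash
cat > st.py <<'E'
from h import *
s=robot.state();n=s['tcp_rot'];p=s['position']
print(np.round(p,4),'yaz',round(float(2*np.degrees(np.arctan2(n[1],n[0]))-90),2),'tilt',np.round(n[2:],4),'uv',np.round([p[0]*.805+p[1]*.593,-p[0]*.593+p[1]*.805],4),'q1,6',np.round(s['q'][[0,5]],2),round(s['time'],2))
E
python3 st.py
```

```text
[0.4514 0.2617 0.3046] yaz -53.33 tilt [-0.0004  0.    ] uv [ 0.5186 -0.0571] q1,6 [0.3  1.23] 9.05
```

Emit:
{"name": "play_rows", "arguments": {"motion": [[0, [0, 0, -40], [0, 0, 0]], [0, [0, 0, -40], [0, 0, 0]], [0, [0, 0, -25], [0, 0, 0]], [0, [0, 0, -13.5], [0, 0, 0]], [0, [0, 0, 0], [0, 0, 0]], [-1, [0, 0, 0], [0, 0, 0]], [-1, [0, 0, 0], [0, 0, 0]], [-1, [0, 0, 0], [0, 0, 0]], [-1, [0, 0, 0], [0, 0, 0]], [-1, [0, 0, 0], [0, 0, 0]]], "grip_force": 45}}

```text
time: 10.05
position: [0.4519, 0.2617, 0.1875]
tcp_rot: [0.95, 0.313, 0.001, 0.0]
contact_force: [-2.2, -1.3, 7.1]
grip_width: 0.0256
```

Emit:
{"name": "play_rows", "arguments": {"motion": [[-1, [0, 0, 8], [0, 0, 0]], [-1, [0, 0, 8], [0, 0, 0]], [-1, [0, 0, 15], [0, 0, 0]], [-1, [0, 0, 30], [0, 0, 0]], [-1, [0, 0, 40], [0, 0, 0]], [-1, [0, 0, 40], [0, 0, 0]], [-1, [0, 0, 0], [0, 0, 0]]]}}

```text
time: 10.75
position: [0.4519, 0.2619, 0.333]
tcp_rot: [0.95, 0.313, 0.005, 0.0]
contact_force: [-0.2, 0.0, -1.1]
grip_width: 0.0253
```

```bash
python3 st.py
```

```text
[0.4519 0.2619 0.333 ] yaz -53.54 tilt [0.0051 0.0001] uv [ 0.5191 -0.0572] q1,6 [0.3  1.24] 10.75
```

Emit:
{"name": "play_rows", "arguments": {"motion": [[-1, [0.6, -43, 0], [0, 0, -0.06]], [-1, [0.6, -43, 0], [0, 0, -0.06]], [-1, [0.6, -43, 0], [0, 0, -0.06]], [-1, [0.6, -43, 0], [0, 0, -0.06]], [-1, [0.6, -43, 0], [0, 0, -0.06]], [-1, [0.6, -43, 0], [0, 0, -0.06]], [-1, [0.6, -43, 0], [0, 0, -0.06]], [-1, [0.6, -43, 0], [0, 0, -0.06]], [-1, [0.6, -43, 0], [0, 0, -0.06]], [-1, [0.6, -43, 0], [0, 0, -0.06]]]}}

```text
time: 11.75
position: [0.4569, -0.1701, 0.327]
tcp_rot: [1.0, 0.017, -0.0, -0.0]
contact_force: [0.2, 0.5, -0.5]
grip_width: 0.0252
```

Emit:
{"name": "play_rows", "arguments": {"motion": [[-1, [0.6, -43, 0], [0, 0, -0.06]], [-1, [0.6, -43, 0], [0, 0, -0.06]], [-1, [0.6, -43, 0], [0, 0, -0.06]], [-1, [0.6, -43, 0], [0, 0, -0.05]], [-1, [0.6, -43, 0], [0, 0, 0]], [-1, [0.6, -42, 0], [0, 0, 0]], [-1, [0, 0, 0], [0, 0, 0]], [-1, [0, 0, 0], [0, 0, 0]]]}}

```text
time: 12.55
position: [0.4607, -0.4257, 0.3263]
tcp_rot: [0.995, -0.097, -0.001, -0.001]
contact_force: [0.1, 0.8, -2.2]
grip_width: 0.0256
```

```bash
python3 st.py; python3 -c "
from h import *
snap('wrist','w5'); print(robot.state()['grip_width'])
_,c=load('w5')
print(proj(c,[[.5598,-.328,.014],[.530,-.480,.014],[.377,-.4505,.014],[.407,-.298,.014]]))"
```

```text
[ 0.4607 -0.4257  0.3263] yaz -101.17 tilt [-0.0005 -0.0007] uv [ 0.1185 -0.6159] q1,6 [-0.93  0.83] 12.55
0.025972085135463632
[[179.16343099  89.37549979]
 [365.1950139   88.99815681]
 [359.21846685 259.0135893 ]
 [197.68175537 258.84221987]]
```

View pics/w5.png

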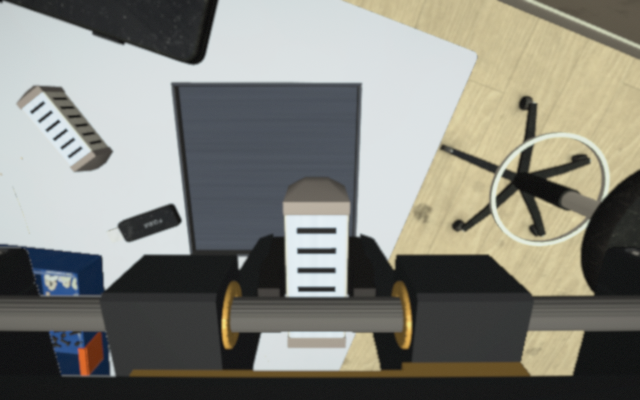

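Emit:
{"name": "play_rows", "arguments": {"motion": [[-1, [5, 5, -40], [0, 0, 0]], [-1, [0, 0, -45], [0, 0, 0]], [-1, [0, 0, -45], [0, 0, 0]], [-1, [0, 0, -15], [0, 0, 0]], [-1, [0, 0, -7], [0, 0, 0]], [-1, [0, 0, 0], [0, 0, 0]]]}}

```text
time: 13.2
position: [0.4665, -0.4203, 0.1763]
tcp_rot: [0.995, -0.097, 0.0, 0.0]
contact_force: [0.3, -0.4, -0.8]
grip_width: 0.0259
```

Emit:
{"name": "play_rows", "arguments": {"motion": [[-1, [0, 0, -2.5], [0, 0, 0]], [-0.2, [0, 0, 0], [0, 0, 0]], [-0.2, [0, 0, 0], [0, 0, 0]], [-0.2, [0, 0, 15], [0, 0, 0]], [0, [0, 0, 45], [0, 0, 0]], [0, [0, 0, 45], [0, 0, 0]], [0, [0, 0, 40], [0, 0, 0]], [0, [-3, 43, 0], [0, 0, 0.06]], [0, [-3, 43, 0], [0, 0, 0.06]], [0, [-3, 43, 0], [0, 0, 0.06]]]}}

```text
time: 14.2
position: [0.4565, -0.2898, 0.3193]
tcp_rot: [1.0, -0.006, 0.001, 0.001]
contact_force: [0.9, -0.4, -0.9]
grip_width: 0.044
```

Emit:
{"name": "play_rows", "arguments": {"motion": [[0, [-3, 43, 0], [0, 0, 0.06]], [0, [-3, 43, 0], [0, 0, 0.06]], [0, [-3, 43, 0], [0, 0, 0.06]], [0, [-3, 43, 0], [0, 0, 0.06]], [0, [-3, 43, 0], [0, 0, 0.06]], [0, [-3, 43, 0], [0, 0, 0.06]], [0, [-3, 43, 0], [0, 0, 0.06]], [0, [-3, 43, 0], [0, 0, 0.06]], [0, [-3, 43, 0], [0, 0, 0.06]], [0, [-3, 43, 0], [0, 0, 0.06]]]}}

```text
time: 15.2
position: [0.4265, 0.1403, 0.3193]
tcp_rot: [0.957, 0.29, 0.001, 0.0]
contact_force: [1.0, -0.7, 0.2]
grip_width: 0.0437
```

Emit:
{"name": "play_rows", "arguments": {"motion": [[0, [-3, 43, 0], [0, 0, 0.05]], [0, [-3, 43, 0], [0, 0, 0]], [0, [-3, 43, 0], [0, 0, 0]], [0, [-0.5, 38, 0], [0, 0, 0]], [0, [0, 0, 0], [0, 0, 0]], [0, [0, 0, 0], [0, 0, 0]]]}}

```text
time: 15.8
position: [0.4173, 0.3059, 0.3186]
tcp_rot: [0.95, 0.313, 0.001, 0.0]
contact_force: [1.0, -0.5, -0.3]
grip_width: 0.0441
```

```bash
python3 st.py
```

```text
[0.4173 0.3059 0.3186] yaz -53.48 tilt [0.0005 0.    ] uv [ 0.5173 -0.0012] q1,6 [0.41 1.34] 15.8
```

Emit:
{"name": "play_rows", "arguments": {"motion": [[0, [0.9, 1, -40], [0, 0, 0]], [0, [0, 0, -45], [0, 0, 0]], [0, [0, 0, -30], [0, 0, 0]], [0, [0, 0, -16], [0, 0, 0]], [0, [0, 0, 0], [0, 0, 0]], [-1, [0, 0, 0], [0, 0, 0]], [-1, [0, 0, 0], [0, 0, 0]], [-1, [0, 0, 0], [0, 0, 0]], [-1, [0, 0, 0], [0, 0, 0]], [-1, [0, 0, 0], [0, 0, 0]]]}}

```text
time: 16.8
position: [0.4189, 0.3067, 0.1881]
tcp_rot: [0.95, 0.313, 0.001, 0.0]
contact_force: [-0.8, -1.8, 6.8]
grip_width: 0.0256
```

Emit:
{"name": "play_rows", "arguments": {"motion": [[-1, [0, 0, 8], [0, 0, 0]], [-1, [0, 0, 8], [0, 0, 0]], [-1, [0, 0, 15], [0, 0, 0]], [-1, [0, 0, 30], [0, 0, 0]], [-1, [0, 0, 40], [0, 0, 0]], [-1, [0, 0, 40], [0, 0, 0]], [-1, [3, -43, 0], [0, 0, -0.06]], [-1, [3, -43, 0], [0, 0, -0.06]], [-1, [3, -43, 0], [0, 0, -0.06]], [-1, [3, -43, 0], [0, 0, -0.06]]]}}

```text
time: 17.8
position: [0.43, 0.1331, 0.3287]
tcp_rot: [0.981, 0.196, 0.001, 0.0]
contact_force: [1.3, -0.1, -1.6]
grip_width: 0.0258
```

Emit:
{"name": "play_rows", "arguments": {"motion": [[-1, [3, -43, 0], [0, 0, -0.06]], [-1, [3, -43, 0], [0, 0, -0.06]], [-1, [3, -43, 0], [0, 0, -0.06]], [-1, [3, -43, 0], [0, 0, -0.06]], [-1, [3, -43, 0], [0, 0, -0.06]], [-1, [3, -43, 0], [0, 0, -0.06]], [-1, [3, -43, 0], [0, 0, -0.06]], [-1, [3, -43, 0], [0, 0, -0.06]], [-1, [3, -43, 0], [0, 0, -0.06]], [-1, [3, -43, 0], [0, 0, -0.05]]]}}

```text
time: 18.8
position: [0.4602, -0.2971, 0.3286]
tcp_rot: [0.995, -0.098, 0.0, 0.0]
contact_force: [0.7, 1.0, -0.7]
grip_width: 0.0255
```

```bash
python3 st.py
```

```text
[ 0.4602 -0.2971  0.3286] yaz -101.26 tilt [0.0004 0.0002] uv [ 0.1943 -0.512 ] q1,6 [-0.79  0.98] 18.8
```

Emit:
{"name": "play_rows", "arguments": {"motion": [[-1, [9, -28, 0], [0, 0, 0]], [-1, [9, -28, 0], [0, 0, 0]], [-1, [0, 0, -45], [0, 0, 0]], [-1, [0, 0, -45], [0, 0, 0]], [-1, [0, 0, -45], [0, 0, 0]], [-1, [0, 0, -12], [0, 0, 0]], [-1, [0, 0, -5], [0, 0, 0]], [-1, [0, 0, 0], [0, 0, 0]]]}}

```text
time: 19.6
position: [0.4789, -0.3518, 0.1774]
tcp_rot: [0.995, -0.097, 0.001, 0.001]
contact_force: [0.4, -0.7, -0.8]
grip_width: 0.0254
```

Emit:
{"name": "play_rows", "arguments": {"motion": [[-1, [0, 0, -3.5], [0, 0, 0]], [-0.2, [0, 0, 0], [0, 0, 0]], [-0.2, [0, 0, 0], [0, 0, 0]], [-0.2, [0, 0, 15], [0, 0, 0]], [0, [0, 0, 45], [0, 0, 0]], [0, [0, 0, 45], [0, 0, 0]], [0, [-30, 20, 30], [0, 0, 0]], [0, [-40, 20, 0], [0, 0, 0]], [0, [-30, 20, 0], [0, 0, 0]], [0, [0, 0, 0], [0, 0, 0]]]}}

```text
time: 20.6
position: [0.3761, -0.2893, 0.3085]
tcp_rot: [0.995, -0.097, -0.0, -0.0]
contact_force: [0.1, -0.4, -0.3]
grip_width: 0.0435
```

```bash
python3 -c "
from h import *
snap('wrist','w6');snap('top','t6')"; python3 st.py
```

```text
[ 0.3784 -0.2915  0.3088] yaz -101.14 tilt [0.001 0.001] uv [ 0.1318 -0.459 ] q1,6 [-0.9   0.86] 20.7
```

View pics/w6.png

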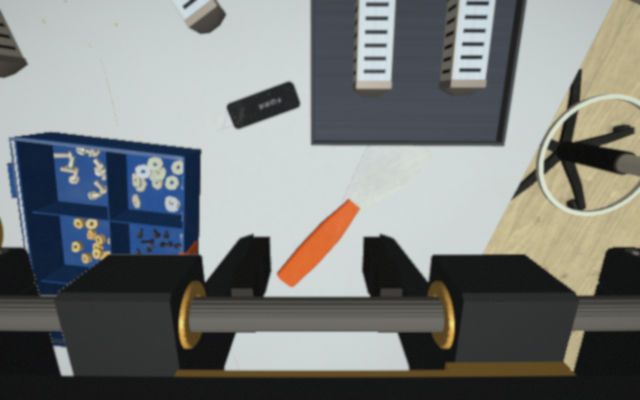

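Emit:
{"name": "play_rows", "arguments": {"motion": [[0, [15, 6, 4], [0, 0, 0.12]], [0, [15, 6, 4], [0, 0, 0.12]], [0, [15, 6, 4], [0, 0, 0.12]], [0, [15, 5, 4], [0, 0, 0.12]], [0, [15, 5, 4], [0, 0, 0.12]], [0, [0, 0, 0], [0, 0, 0]], [0, [0, 0, 0], [0, 0, 0]]]}}

```text
time: 21.4
position: [0.4537, -0.2636, 0.3272]
tcp_rot: [0.98, 0.2, 0.0, 0.0]
contact_force: [-0.2, -0.1, -0.3]
grip_width: 0.044
```

```bash
python3 st.py; python3 -c "
from h import *
snap('wrist','w7')"
```

```text
[ 0.4537 -0.2636  0.3272] yaz -66.88 tilt [0.0001 0.0002] uv [ 0.2089 -0.4813] q1,6 [-0.75  0.42] 21.4
```

View pics/w7.png

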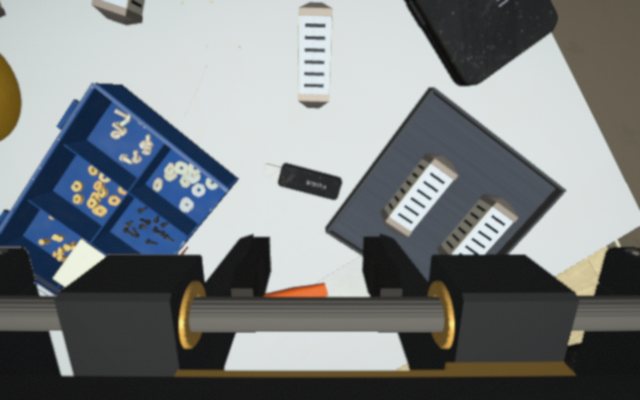

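```bash
python3 - <<'E'
from h import *
np.set_printoptions(precision=4,suppress=True)
print(whites('w7',(295,0,336,100),vmin=225,k=7)[0])
_,c=load('w7')
p=onz(c,[[315,13],[315,94.5]],.026);print(p,p.mean(0)); d=p[0]-p[1];print(np.degrees(np.arctan2(d[1],d[0])),np.linalg.norm(d))
print(onz(c,[[301,95],[329,95],[301,13],[329,13]],.026))
E
```

```text
[(array([315. ,  57.5]), array([83., 40.]), 90.0, 2653.0)]
[[ 0.5762 -0.21    0.026 ]
 [ 0.5217 -0.2332  0.026 ]] [ 0.549  -0.2216  0.026 ]
23.096289740682856 0.0591830893169898
[[ 0.517  -0.223   0.026 ]
 [ 0.5258 -0.2437  0.026 ]
 [ 0.572  -0.2002  0.026 ]
 [ 0.5803 -0.2197  0.026 ]]
```

Emit:
{"name": "play_rows", "arguments": {"motion": [[0, [32, 14, 0], [0, 0, 0]], [0, [32, 14, 0], [0, 0, 0]], [0, [30.5, 13.5, -20], [0, 0, 0]], [0, [0, 0, -45], [0, 0, 0]], [0, [0, 0, -45], [0, 0, 0]], [0, [0, 0, -30], [0, 0, 0]], [0, [0, 0, -14], [0, 0, 0]], [0, [0, 0, 0], [0, 0, 0]], [0, [0, 0, 0], [0, 0, 0]]]}}

```text
time: 22.35
position: [0.5483, -0.2224, 0.1747]
tcp_rot: [0.98, 0.201, 0.001, 0.001]
contact_force: [0.0, -0.5, 0.4]
grip_width: 0.0438
```

Emit:
{"name": "play_rows", "arguments": {"motion": [[0, [0, 0, -5], [0, 0, 0]], [0, [0, 0, 0], [0, 0, 0]], [-1, [0, 0, 0], [0, 0, 0]], [-1, [0, 0, 0], [0, 0, 0]], [-1, [0, 0, 0], [0, 0, 0]], [-1, [0, 0, 0], [0, 0, 0]], [-1, [0, 0, 0], [0, 0, 0]], [-1, [0, 0, 0], [0, 0, 0]]]}}

```text
time: 23.15
position: [0.548, -0.2219, 0.1686]
tcp_rot: [0.979, 0.202, 0.0, 0.0]
contact_force: [-0.4, 0.6, 6.2]
grip_width: 0.0259
```

Emit:
{"name": "play_rows", "arguments": {"motion": [[-1, [0, 0, 20], [0, 0, 0]], [-1, [0, 0, 40], [0, 0, 0]], [-1, [0, 0, 40], [0, 0, 0]], [-1, [0, 0, 40], [0, 0, 0]], [-1, [0, 0, 20], [0, 0, 0]], [-1, [0, 0, 0], [0, 0, 0]], [-1, [0, 0, 0], [0, 0, 0]]]}}

```text
time: 23.85
position: [0.5478, -0.2218, 0.3268]
tcp_rot: [0.979, 0.202, -0.001, -0.001]
contact_force: [0.1, 0.0, -2.1]
grip_width: 0.0253
```

```bash
python3 st.py; cat >> h.py <<'E'
def held(f):
    """edges along the column through the held canister top (cap boundary etc.)"""
    im,_=load(f); g=cv2.cvtColor(im,cv2.COLOR_BGR2HSV)
    col=g[170:360,290:296].astype(float).mean(1)   # beside the slots
    s=np.r_[0,np.diff(cv2.GaussianBlur(col[:,1:2],(1,5),0)[:,0])]; v=np.r_[0,np.diff(cv2.GaussianBlur(col[:,2:3],(1,5),0)[:,0])]
    return [(int(i+170),round(v[i])) for i in np.argsort(-abs(v))[:14]]
E
python3 -c "
from h import *
snap('wrist','w8')
for f in('w5','w8'): print(sorted(held(f)))
a=load('w5')[0][165:360,260:380];b=load('w8')[0][165:360,260:380]
cv2.imwrite('pics/cmp.png',cv2.resize(np.hstack([a,b]),None,fx=3,fy=3))"
```

```text
[ 0.5478 -0.2218  0.3268] yaz -66.74 tilt [-0.0007 -0.0006] uv [ 0.3094 -0.5034] q1,6 [-0.58  0.58] 23.85
[(201, 17), (202, 22), (203, 18), (216, 16), (295, -19), (296, -38), (297, -50), (298, -41), (299, -18), (331, 33), (332, 37), (333, 23), (337, -17), (338, -17)]
[(180, -25), (181, -32), (182, -30), (183, -20), (199, 21), (295, -19), (296, -38), (297, -50), (298, -41), (299, -18), (331, 34), (332, 37), (333, 22), (336, -19)]
```

View pics/cmp.png

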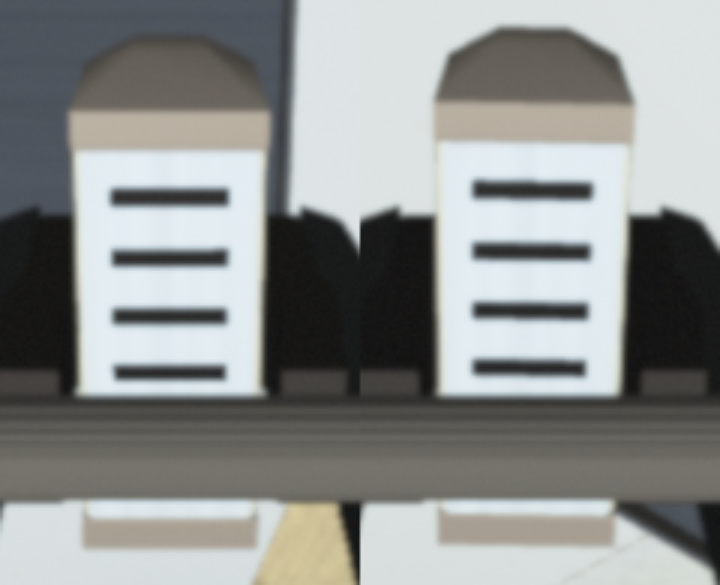

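Emit:
{"name": "play_rows", "arguments": {"motion": [[-1, [-6.4, 43.8, 0], [0, 0, 0.023]], [-1, [-6.4, 43.8, 0], [0, 0, 0.023]], [-1, [-6.4, 43.8, 0], [0, 0, 0.023]], [-1, [-6.4, 43.8, 0], [0, 0, 0.023]], [-1, [-6.4, 43.8, 0], [0, 0, 0.023]], [-1, [-6.4, 43.8, 0], [0, 0, 0.023]], [-1, [-6.4, 43.8, 0], [0, 0, 0.023]], [-1, [-6.4, 43.8, 0], [0, 0, 0.023]], [-1, [-6.4, 43.8, 0], [0, 0, 0.023]], [-1, [-6.1, 43.7, 0], [0, 0, 0.023]]]}}

```text
time: 24.9
position: [0.4835, 0.2177, 0.3264]
tcp_rot: [0.95, 0.313, -0.002, -0.0]
contact_force: [-0.4, -0.0, -0.8]
grip_width: 0.0259
```

Emit:
{"name": "play_rows", "arguments": {"motion": [[-1, [0, 0, -40], [0, 0, 0]], [-1, [0, 0, -40], [0, 0, 0]], [-1, [0, 0, 0], [0, 0, 0]], [-1, [0, 0, 0], [0, 0, 0]]]}}

```text
time: 25.3
position: [0.4844, 0.2159, 0.2479]
tcp_rot: [0.95, 0.313, -0.001, -0.0]
contact_force: [0.2, 0.9, -0.8]
grip_width: 0.0258
```

```bash
python3 st.py
```

```text
[0.4844 0.2159 0.2479] yaz -53.58 tilt [-0.001  -0.0001] uv [ 0.5179 -0.1135] q1,6 [0.2  1.13] 25.3
```

Emit:
{"name": "play_rows", "arguments": {"motion": [[-1, [0, 0, -20], [0, 0, 0]], [-1, [0, 0, -15], [0, 0, 0]], [-1, [0, 0, -5], [0, 0, 0]], [-1, [0, 0, -5], [0, 0, 0]], [-1, [0, 0, -5], [0, 0, 0]], [-1, [0, 0, -5], [0, 0, 0]], [-1, [0, 0, 0], [0, 0, 0]]], "grip_force": 50}}

```text
time: 26.0
position: [0.4842, 0.216, 0.193]
tcp_rot: [0.95, 0.313, -0.0, -0.0]
contact_force: [0.0, -0.4, -3.6]
grip_width: 0.0254
```

Emit:
{"name": "play_rows", "arguments": {"motion": [[-1, [0, 0, -3], [0, 0, 0]], [-1, [0, 0, -2.5], [0, 0, 0]], [-1, [0, 0, 0], [0, 0, 0]]]}}

```text
time: 26.3
position: [0.4842, 0.216, 0.1872]
tcp_rot: [0.95, 0.313, -0.0, -0.0]
contact_force: [0.6, 0.5, -5.6]
grip_width: 0.0259
```

Emit:
{"name": "play_rows", "arguments": {"motion": [[-1, [0, 0, -1], [0, 0, 0]], [-1, [0, 0, 0], [0, 0, 0]]]}}

```text
time: 26.5
position: [0.4843, 0.216, 0.1867]
tcp_rot: [0.95, 0.313, 0.0, -0.0]
contact_force: [0.8, 0.9, -3.6]
grip_width: 0.0258
```

Emit:
{"name": "play_rows", "arguments": {"motion": [[-1, [0, 0, -1], [0, 0, 0]], [-1, [0, 0, 0], [0, 0, 0]]]}}

```text
time: 26.7
position: [0.4844, 0.2162, 0.1864]
tcp_rot: [0.95, 0.313, 0.001, -0.0]
contact_force: [-1.2, 1.4, 4.5]
grip_width: 0.0253
```

Emit:
{"name": "play_rows", "arguments": {"motion": [[0, [0, 0, 0], [0, 0, 0]], [0, [0, 0, 0], [0, 0, 0]], [0, [0, 0, 20], [0, 0, 0]], [0, [0, 0, 42], [0, 0, 0]], [0, [0, 0, 42], [0, 0, 0]], [0, [0, 0, 36], [0, 0, 0]], [0, [-5, -41, 0], [0, 0, -0.085]], [0, [-5, -41, 0], [0, 0, -0.085]], [0, [-5, -41, 0], [0, 0, -0.085]], [0, [-5, -41, 0], [0, 0, -0.085]]]}}

```text
time: 27.7
position: [0.4637, 0.0506, 0.3258]
tcp_rot: [0.989, 0.146, 0.0, 0.0]
contact_force: [0.6, 0.4, -0.0]
grip_width: 0.0439
```

Emit:
{"name": "play_rows", "arguments": {"motion": [[0, [-5, -41, 0], [0, 0, -0.085]], [0, [-5, -41, 0], [0, 0, -0.085]], [0, [-5, -40, 0], [0, 0, -0.073]], [0, [0, 0, 0], [0, 0, 0]], [0, [0, 0, 0], [0, 0, 0]]]}}

```text
time: 28.2
position: [0.4491, -0.0704, 0.3256]
tcp_rot: [1.0, 0.026, -0.0, -0.0]
contact_force: [1.0, -0.0, 0.9]
grip_width: 0.044
```

```bash
python3 st.py; python3 -c "
from h import *
snap('wrist','w9')
print(*whites('w9',(180,0,460,240),vmin=225,k=7)[0],sep='\n')"
```

```text
[ 0.4491 -0.0704  0.3256] yaz -87.04 tilt [-0.0001 -0.0001] uv [ 0.3198 -0.323 ] q1,6 [-0.41  1.1 ] 28.2
```

View pics/w9.png

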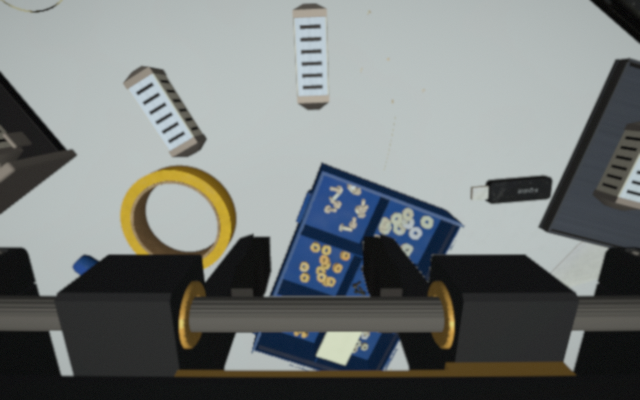

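```bash
cat >> h.py <<'E'
def slots(f,roi,thr=110,amin=15,amax=200):
    im,c=load(f); x0,y0,x1,y1=roi; g=cv2.cvtColor(im,cv2.COLOR_BGR2GRAY)[y0:y1,x0:x1]
    n,_,st,ce=cv2.connectedComponentsWithStats((g<thr).astype(np.uint8))
    return [(np.round(ce[i]+[x0,y0],1),st[i,4]) for i in range(1,n) if amin<st[i,4]<amax],c
E
python3 - <<'E'
from h import *
np.set_printoptions(precision=4,suppress=True)
for f,r in(('w7',(300,13,330,96)),('w9',(297,13,327,97)),('w9',(130,70,210,155))):
    s,c=slots(f,r); print(f,[(x.tolist(),int(a)) for x,a in s])
    p=onz(c,[x for x,_ in s],.026); d=p[0]-p[-1]; print(p.mean(0),(p[0]+p[-1])/2,np.degrees(np.arctan2(d[1],d[0])))
_,c=load('w9')
p=onz(c,[[310,13.3],[312,96]],.026);d=p[0]-p[1];print(p.mean(0),np.degrees(np.arctan2(d[1],d[0])),np.linalg.norm(d))
E
```

```text
w7 [([314.6, 24.9], 37), ([314.7, 37.5], 35), ([313.2, 49.6], 29), ([312.5, 61.7], 24), ([313.0, 85.0], 17)]
[ 0.5505 -0.2197  0.026 ] [ 0.5482 -0.2209  0.026 ] 21.406519784395815
w9 [([310.4, 26.2], 49), ([309.6, 38.9], 49), ([311.1, 51.1], 44), ([311.9, 63.1], 42), ([311.5, 75.0], 40), ([312.5, 86.5], 34)]
[ 0.551  -0.0607  0.026 ] [ 0.551  -0.0609  0.026 ] 4.917214071524439
w9 [([134.6, 72.8], 43), ([144.1, 88.5], 44), ([151.0, 98.3], 43), ([157.3, 108.2], 41), ([163.5, 117.9], 39), ([170.0, 127.3], 41), ([175.8, 137.0], 36)]
[0.5068 0.0622 0.026 ] [0.5081 0.063  0.026 ] 31.141926965660353
[ 0.5518 -0.0606  0.026 ] 4.245951942684151 0.059809374822412026
```

Emit:
{"name": "play_rows", "arguments": {"motion": [[0, [34, 3.3, 0], [0, 0, 0.027]], [0, [34, 3.3, 0], [0, 0, 0]], [0, [34, 3.2, 0], [0, 0, 0]], [0, [0, 0, -45], [0, 0, 0]], [0, [0, 0, -45], [0, 0, 0]], [0, [0, 0, -40], [0, 0, 0]], [0, [0, 0, -20], [0, 0, 0]], [0, [0, 0, 0], [0, 0, 0]], [0, [0, 0, 0], [0, 0, 0]]]}}

```text
time: 29.15
position: [0.5516, -0.0593, 0.1764]
tcp_rot: [0.999, 0.041, 0.0, 0.0]
contact_force: [0.3, -0.3, 0.0]
grip_width: 0.044
```

Emit:
{"name": "play_rows", "arguments": {"motion": [[0, [0, 0, -7], [0, 0, 0]], [0, [0, 0, 0], [0, 0, 0]], [-1, [0, 0, 0], [0, 0, 0]], [-1, [0, 0, 0], [0, 0, 0]], [-1, [0, 0, 0], [0, 0, 0]], [-1, [0, 0, 0], [0, 0, 0]], [-1, [0, 0, 0], [0, 0, 0]], [-1, [0, 0, 0], [0, 0, 0]]]}}

```text
time: 29.95
position: [0.5514, -0.0603, 0.1691]
tcp_rot: [0.999, 0.04, 0.0, 0.0]
contact_force: [-1.9, -1.4, 4.9]
grip_width: 0.0255
```

Emit:
{"name": "play_rows", "arguments": {"motion": [[-1, [0, 0, 20], [0, 0, 0]], [-1, [0, 0, 40], [0, 0, 0]], [-1, [0, 0, 40], [0, 0, 0]], [-1, [0, 0, 40], [0, 0, 0]], [-1, [0, 0, 20], [0, 0, 0]], [-1, [0, 0, 0], [0, 0, 0]], [-1, [0, 0, 0], [0, 0, 0]]]}}

```text
time: 30.65
position: [0.551, -0.0601, 0.3274]
tcp_rot: [0.999, 0.04, -0.001, -0.0]
contact_force: [-0.1, 0.1, -2.3]
grip_width: 0.0257
```

```bash
python3 st.py; cat >> h.py <<'E'
def held2(f): # slot centres on the held canister's top
    return [(x.tolist(),int(a)) for x,a in slots(f,(292,212,342,298),thr=110,amin=60,amax=400)[0]]
E
python3 -c "
from h import *
snap('wrist','w10')
for f in('w5','w8','w10'): print(f,held2(f), [e for e in sorted(held(f)) if e[0]<230 or e[0]>333])"
```

```text
[ 0.551  -0.0601  0.3274] yaz -85.42 tilt [-0.0008 -0.0003] uv [ 0.4079 -0.3751] q1,6 [-0.32  1.17] 30.65
w5 [([316.1, 230.1], 185), ([316.0, 250.5], 148), ([316.1, 270.0], 180), ([316.4, 288.5], 143)] [(201, 17), (202, 22), (203, 18), (216, 16), (337, -17), (338, -17)]
w8 [([316.9, 228.0], 192), ([315.7, 248.3], 164), ([315.6, 268.1], 173), ([315.2, 287.2], 160)] [(180, -25), (181, -32), (182, -30), (183, -20), (199, 21), (336, -19)]
w10 [([316.0, 229.5], 232), ([316.3, 249.6], 221), ([316.3, 269.0], 188), ([316.2, 288.0], 183)] [(181, -21), (182, -26), (183, -24), (201, 17), (214, 17), (215, 16), (337, -17)]
```

Emit:
{"name": "play_rows", "arguments": {"motion": [[-1, [-11, 35.7, 0], [0, 0, 0.062]], [-1, [-11, 35.7, 0], [0, 0, 0.062]], [-1, [-11, 35.7, 0], [0, 0, 0.062]], [-1, [-11, 35.7, 0], [0, 0, 0.062]], [-1, [-11, 35.7, 0], [0, 0, 0.062]], [-1, [-11, 35.7, 0], [0, 0, 0.062]], [-1, [-11, 35.7, 0], [0, 0, 0.062]], [-1, [-11, 35.7, 0], [0, 0, 0.062]], [-1, [-11.5, 36, 0], [0, 0, 0.061]], [-1, [0, 0, 0], [0, 0, 0]]]}}

```text
time: 31.7
position: [0.4501, 0.2644, 0.3268]
tcp_rot: [0.949, 0.316, -0.002, -0.0]
contact_force: [0.5, -0.8, -1.7]
grip_width: 0.0258
```

Emit:
{"name": "play_rows", "arguments": {"motion": [[-1, [0, 0, -40], [0, 0, 0]], [-1, [0, 0, -40], [0, 0, 0]], [-1, [0, 0, 0], [0, 0, 0]], [-1, [0, 0, 0], [0, 0, 0]]]}}

```text
time: 32.1
position: [0.4521, 0.2611, 0.2486]
tcp_rot: [0.95, 0.313, -0.001, 0.0]
contact_force: [0.2, 0.2, -1.1]
grip_width: 0.0256
```

```bash
python3 st.py; python3 -c "
from h import *
snap('wrist','w11');print(held2('w11'))"
```

```text
[0.4521 0.2611 0.2486] yaz -53.55 tilt [-0.0009  0.    ] uv [ 0.5187 -0.0579] q1,6 [0.3  1.23] 32.1
[([316.0, 229.5], 152), ([316.0, 249.5], 148), ([316.0, 269.5], 146), ([316.5, 288.0], 108)]
```

Emit:
{"name": "play_rows", "arguments": {"motion": [[-1, [-0.4, 0.6, -20], [0, 0, 0]], [-1, [0, 0, -15], [0, 0, 0]], [-1, [0, 0, -5], [0, 0, 0]], [-1, [0, 0, -5], [0, 0, 0]], [-1, [0, 0, -5], [0, 0, 0]], [-1, [0, 0, -5], [0, 0, 0]], [-1, [0, 0, -3], [0, 0, 0]], [-1, [0, 0, -2.5], [0, 0, 0]], [-1, [0, 0, 0], [0, 0, 0]]]}}

```text
time: 33.05
position: [0.4512, 0.262, 0.1878]
tcp_rot: [0.95, 0.313, -0.0, -0.0]
contact_force: [0.7, 0.7, -7.2]
grip_width: 0.0256
```

Emit:
{"name": "play_rows", "arguments": {"motion": [[-1, [0, 0, -1], [0, 0, 0]], [-1, [0, 0, 0], [0, 0, 0]]]}}

```text
time: 33.25
position: [0.4514, 0.262, 0.1872]
tcp_rot: [0.95, 0.313, 0.0, -0.0]
contact_force: [-0.0, 0.5, -3.4]
grip_width: 0.0254
```

Emit:
{"name": "play_rows", "arguments": {"motion": [[-1, [0, 0, -1], [0, 0, 0]], [-1, [0, 0, 0], [0, 0, 0]]]}}

```text
time: 33.45
position: [0.4516, 0.2622, 0.187]
tcp_rot: [0.95, 0.313, 0.001, -0.0]
contact_force: [-0.4, 1.0, 5.0]
grip_width: 0.0255
```

Emit:
{"name": "play_rows", "arguments": {"motion": [[0, [0, 0, 0], [0, 0, 0]], [0, [0, 0, 0], [0, 0, 0]], [0, [0, 0, 20], [0, 0, 0]], [0, [0, 0, 42], [0, 0, 0]], [0, [0, 0, 42], [0, 0, 0]], [0, [0, 0, 36], [0, 0, 0]], [0, [-5, -42, 0], [0, 0, -0.05]], [0, [-5, -42, 0], [0, 0, -0.047]], [0, [-6, -42, 0], [0, 0, 0]], [0, [-6, -42, 0], [0, 0, 0]]]}}

```text
time: 34.45
position: [0.4288, 0.0926, 0.3263]
tcp_rot: [0.964, 0.267, 0.0, 0.0]
contact_force: [1.4, 0.3, 0.8]
grip_width: 0.0442
```

Emit:
{"name": "play_rows", "arguments": {"motion": [[0, [-6, -43, 0], [0, 0, 0]], [0, [-6, -43, 0], [0, 0, 0]], [0, [0, 0, 0], [0, 0, 0]], [0, [0, 0, 0], [0, 0, 0]]]}}

```text
time: 34.85
position: [0.4173, 0.0075, 0.3263]
tcp_rot: [0.964, 0.266, 0.0, -0.0]
contact_force: [0.3, 0.0, -0.2]
grip_width: 0.044
```

```bash
python3 st.py; python3 - <<'E'
from h import *
np.set_printoptions(precision=4,suppress=True)
snap('wrist','w12')
s,c=slots('w12',(270,0,370,115)); print([(x.tolist(),int(a)) for x,a in s])
p=onz(c,[x for x,_ in s],.026); print(p)
s,c=slots('w9',(139,80,180,145));p=onz(c,[x for x,_ in s],.026);d=p[0]-p[-1]; print(p.mean(0),np.degrees(np.arctan2(d[1],d[0])))
a=load('w12')[0][0:130,240:400]; cv2.imwrite('pics/c12.png',cv2.resize(a,None,fx=4,fy=4))
E
```

```text
[0.4173 0.0075 0.3263] yaz -59.18 tilt [ 0.     -0.0001] uv [ 0.3404 -0.2414] q1,6 [-0.26  0.77] 34.85
[([314.1, 10.3], 108), ([314.2, 30.0], 56), ([314.0, 42.5], 38), ([313.9, 54.7], 41), ([314.5, 66.5], 36), ([314.8, 78.5], 37), ([314.7, 90.0], 51), ([315.2, 108.3], 128)]
[[0.5326 0.0787 0.026 ]
 [0.5209 0.0716 0.026 ]
 [0.5133 0.0673 0.026 ]
 [0.5057 0.0629 0.026 ]
 [0.4986 0.0581 0.026 ]
 [0.491  0.0533 0.026 ]
 [0.4835 0.0489 0.026 ]
 [0.4716 0.0413 0.026 ]]
[0.5024 0.0597 0.026 ] 28.53711533969065
```

View pics/c12.png

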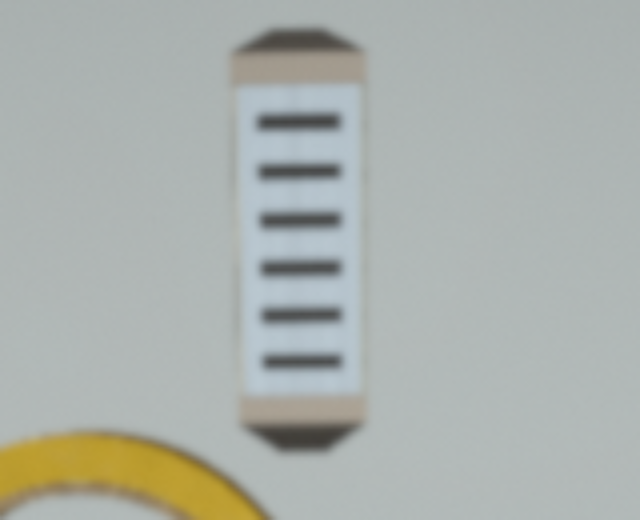

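Emit:
{"name": "play_rows", "arguments": {"motion": [[0, [28, 17.7, 0], [0, 0, 0.006]], [0, [28, 17.7, 0], [0, 0, 0]], [0, [29, 17.7, 0], [0, 0, 0]], [0, [0, 0, -45], [0, 0, 0]], [0, [0, 0, -45], [0, 0, 0]], [0, [0, 0, -40], [0, 0, 0]], [0, [0, 0, -20], [0, 0, 0]], [0, [0, 0, 0], [0, 0, 0]], [0, [0, 0, 0], [0, 0, 0]]]}}

```text
time: 35.8
position: [0.5026, 0.0621, 0.1768]
tcp_rot: [0.963, 0.27, 0.0, 0.0]
contact_force: [-0.2, -0.1, 0.0]
grip_width: 0.0441
```

Emit:
{"name": "play_rows", "arguments": {"motion": [[0, [0, 0, -7], [0, 0, 0]], [0, [0, 0, 0], [0, 0, 0]], [-1, [0, 0, 0], [0, 0, 0]], [-1, [0, 0, 0], [0, 0, 0]], [-1, [0, 0, 0], [0, 0, 0]], [-1, [0, 0, 0], [0, 0, 0]], [-1, [0, 0, 0], [0, 0, 0]], [-1, [0, 0, 0], [0, 0, 0]]]}}

```text
time: 36.6
position: [0.5025, 0.061, 0.1696]
tcp_rot: [0.963, 0.27, 0.0, 0.0]
contact_force: [-1.0, -0.7, 6.4]
grip_width: 0.0259
```

Emit:
{"name": "play_rows", "arguments": {"motion": [[-1, [0, 0, 20], [0, 0, 0]], [-1, [0, 0, 40], [0, 0, 0]], [-1, [0, 0, 40], [0, 0, 0]], [-1, [0, 0, 40], [0, 0, 0]], [-1, [0, 0, 20], [0, 0, 0]], [-1, [0, 0, 0], [0, 0, 0]], [-1, [0, 0, 0], [0, 0, 0]]]}}

```text
time: 37.3
position: [0.5021, 0.0611, 0.3281]
tcp_rot: [0.963, 0.27, -0.001, -0.0]
contact_force: [0.2, -0.2, -1.0]
grip_width: 0.0258
```

```bash
python3 st.py; python3 -c "
from h import *
snap('wrist','w13');print(held2('w13'))"
```

```text
[0.5021 0.0611 0.3281] yaz -58.72 tilt [-0.0007 -0.0003] uv [ 0.4404 -0.2485] q1,6 [-0.11  0.91] 37.3
[([316.0, 230.0], 195), ([316.5, 250.0], 190), ([316.0, 269.9], 182), ([316.2, 288.0], 180)]
```

Emit:
{"name": "play_rows", "arguments": {"motion": [[-1, [-11.9, 35.1, 0], [0, 0, 0.013]], [-1, [-11.9, 35.1, 0], [0, 0, 0.013]], [-1, [-11.9, 35.1, 0], [0, 0, 0.013]], [-1, [-11.9, 35.1, 0], [0, 0, 0.013]], [-1, [-11.9, 35.1, 0], [0, 0, 0.013]], [-1, [-11.9, 35.1, 0], [0, 0, 0.013]], [-1, [-12, 35, 0], [0, 0, 0.013]], [-1, [0, 0, -40], [0, 0, 0]], [-1, [0, 0, -40], [0, 0, 0]], [-1, [0, 0, 0], [0, 0, 0]]]}}

```text
time: 38.35
position: [0.4174, 0.3062, 0.2436]
tcp_rot: [0.95, 0.313, -0.006, 0.001]
contact_force: [-0.1, -0.4, -1.2]
grip_width: 0.0251
```

```bash
python3 st.py; python3 -c "
from h import *
snap('wrist','w14');print(held2('w14'))"
```

```text
[0.4174 0.3062 0.2436] yaz -53.48 tilt [-0.006   0.0005] uv [ 0.5176 -0.001 ] q1,6 [0.41 1.34] 38.35
[([316.1, 230.0], 188), ([316.4, 250.0], 187), ([316.0, 269.5], 148), ([316.3, 288.5], 142)]
```

Emit:
{"name": "play_rows", "arguments": {"motion": [[-1, [0, 0, 0], [0, 0, 0]], [-1, [0, 0, 0], [0, 0, 0]]]}}

```text
time: 38.6
position: [0.4195, 0.3067, 0.2508]
tcp_rot: [0.95, 0.313, 0.001, -0.0]
contact_force: [0.3, 0.3, -0.9]
grip_width: 0.0259
```

Emit:
{"name": "play_rows", "arguments": {"motion": [[-1, [-0.7, 0, -20], [0, 0, 0]], [-1, [0, 0, -16], [0, 0, 0]], [-1, [0, 0, -5], [0, 0, 0]], [-1, [0, 0, -5], [0, 0, 0]], [-1, [0, 0, -5], [0, 0, 0]], [-1, [0, 0, -5], [0, 0, 0]], [-1, [0, 0, -4], [0, 0, 0]], [-1, [0, 0, -2.5], [0, 0, 0]], [-1, [0, 0, 0], [0, 0, 0]]]}}

```text
time: 39.5
position: [0.4186, 0.3069, 0.1874]
tcp_rot: [0.95, 0.313, 0.001, -0.0]
contact_force: [0.1, 0.6, 5.8]
grip_width: 0.0258
```

Emit:
{"name": "play_rows", "arguments": {"motion": [[-1, [0, 0, -1], [0, 0, 0]], [-1, [0, 0, 0], [0, 0, 0]]]}}

```text
time: 39.7
position: [0.4188, 0.3072, 0.1873]
tcp_rot: [0.95, 0.313, 0.002, -0.0]
contact_force: [-2.0, 1.8, 12.9]
grip_width: 0.0253
```

Emit:
{"name": "play_rows", "arguments": {"motion": [[-1, [0, 0, -1], [0, 0, 0]], [-1, [0, 0, 0], [0, 0, 0]]]}}

```text
time: 39.9
position: [0.4192, 0.3075, 0.1872]
tcp_rot: [0.95, 0.313, 0.003, -0.001]
contact_force: [-2.1, 3.3, 20.5]
grip_width: 0.0258
```

Emit:
{"name": "play_rows", "arguments": {"motion": [[0, [0, 0, 0], [0, 0, 0]], [0, [0, 0, 0], [0, 0, 0]], [0, [0, 0, 20], [0, 0, 0]], [0, [0, 0, 42], [0, 0, 0]], [0, [0, 0, 42], [0, 0, 0]], [0, [0, 0, 36], [0, 0, 0]], [-1, [-21, -38, 0], [0, 0, 0]], [-1, [-21, -38, 0], [0, 0, 0]], [-1, [-21, -39, 0], [0, 0, 0]], [-1, [0, 0, 0], [0, 0, 0]]]}}

```text
time: 40.9
position: [0.3532, 0.1893, 0.3242]
tcp_rot: [0.95, 0.312, -0.001, 0.0]
contact_force: [0.7, 0.4, -0.5]
grip_width: 0.0139
```

Emit:
{"name": "play_rows", "arguments": {"motion": [[-1, [0, 0, 0], [0, 0, 0]], [-1, [0, 0, 0], [0, 0, 0]]]}}

```text
time: 41.1
position: [0.3558, 0.1922, 0.3248]
tcp_rot: [0.95, 0.313, 0.0, -0.0]
contact_force: [0.0, 0.5, -0.5]
grip_width: 0.0006
```

```bash
python3 st.py; python3 - <<'E'
from h import *
snap('wrist','w15')
a=load('w15')[0][0:250,120:520]; t=snap('top','t15')[0][...,::-1][150:275,195:475]
a=cv2.resize(a,None,fx=1.5,fy=1.5); t=cv2.resize(t,(600,268)); 
cv2.imwrite('pics/c15.png',np.vstack([a[:330],t]))
E
```

```text
[0.3558 0.1922 0.3248] yaz -53.49 tilt [ 0.0002 -0.0001] uv [ 0.4004 -0.0563] q1,6 [0.2  1.14] 41.1
```

View pics/c15.png

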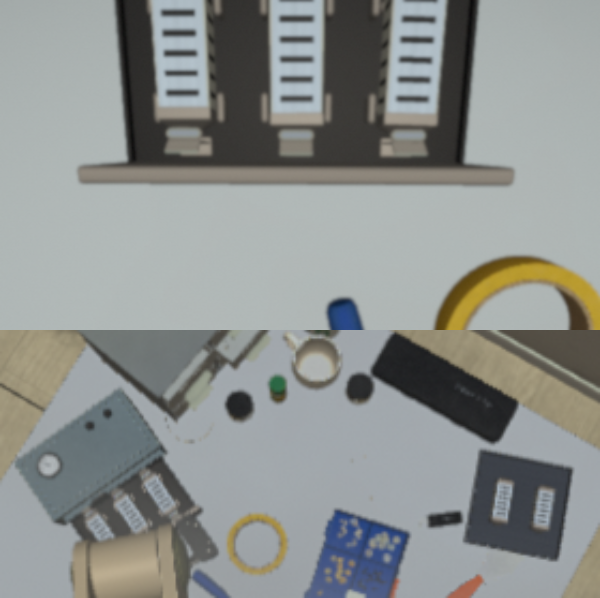

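Emit:
{"name": "play_rows", "arguments": {"motion": [[-1, [-10, -8, 40], [0, 0, 0]], [-1, [-10, -8, 30], [0, 0, 0]], [-1, [0, 0, 0], [0, 0, 0]], [-1, [0, 0, 0], [0, 0, 0]], [-1, [0, 0, 0], [0, 0, 0]]]}}

```text
time: 41.7
position: [0.3354, 0.176, 0.3937]
tcp_rot: [0.95, 0.313, -0.001, -0.0]
contact_force: [-0.6, -0.7, 0.0]
grip_width: 0.0006
```

```bash
python3 st.py; python3 - <<'E'
from h import *
np.set_printoptions(precision=4,suppress=True)
snap('wrist','w16')
E=np.array([[.805,.593],[-.593,.805]]).T
from scipy.ndimage import label
def get(f,x0,x1):
    im,c=load(f);g=im[:130,x0:x1]
    hsv=cv2.cvtColor(g,cv2.COLOR_BGR2HSV)
    m=((g[...,0].astype(int)>g[...,2]+8)&(hsv[...,2]>150)).astype(np.uint8)   # bluish white top faces
    m=cv2.morphologyEx(m,cv2.MORPH_CLOSE,np.ones((9,9),np.uint8))
    n,l,st,ce=cv2.connectedComponentsWithStats(m)
    return [(st[i][:4].tolist(),int(st[i,4]),np.round(ce[i],1).tolist()) for i in range(1,n) if st[i,4]>300],c
for f in('w15','w16'):
    o,c=get(f,195,445);print(f,*o,sep='\n')
    s,_=slots(f,(200,0,440,100),thr=120,amin=15,amax=130);print([(x.tolist(),int(a)) for x,a in s])
E
```

```text
[0.3354 0.176  0.3937] yaz -53.47 tilt [-0.001  -0.0002] uv [ 0.3744 -0.0572] q1,6 [0.17 1.1 ] 41.7
w15
([27, 0, 36, 71], 2304, [44.7, 34.7])
([106, 0, 34, 75], 2426, [122.4, 36.7])
([184, 0, 38, 75], 2449, [201.9, 36.6])
[([317.0, 0.0], 21), ([400.0, 0.0], 21), ([238.5, 8.5], 86), ([317.4, 12.4], 85), ([398.6, 12.5], 85), ([239.1, 21.5], 85), ([317.4, 25.6], 83), ([398.1, 26.3], 79), ([239.8, 35.0], 64), ([317.2, 39.0], 64), ([397.0, 39.4], 79), ([240.3, 48.0], 63), ([317.1, 52.5], 81), ([395.3, 52.6], 80), ([241.1, 61.5], 81), ([317.1, 65.4], 74), ([394.4, 65.5], 77)]
w16
([46, 0, 28, 46], 1197, [59.4, 22.4])
([109, 0, 26, 49], 1272, [121.5, 24.0])
([171, 0, 29, 50], 1286, [185.1, 24.0])
[([254.0, 6.0], 49), ([316.5, 9.0], 50), ([381.0, 9.0], 49), ([254.1, 16.1], 48), ([316.3, 20.0], 51), ([380.2, 20.0], 50), ([254.8, 27.0], 50), ([316.8, 30.5], 33), ([380.2, 30.9], 45), ([255.2, 38.0], 50), ([316.5, 41.0], 46), ([378.4, 41.1], 45)]
```

```bash
python3 - <<'E'
from h import *
np.set_printoptions(precision=4,suppress=True)
_,a=load('w15');_,b=load('w16')
E=np.array([[.805,.593],[-.593,.805]]).T
for n,A,B in(('bay3',[[241.1,61.5],[240.3,48],[239.8,35],[239.1,21.5]],[[255.2,38],[254.8,27],[254.1,16.1],[254,6]]),
 ('bay2',[[317.1,65.4],[317.1,52.5],[317.2,39],[317.4,25.6]],[[316.5,41],[316.8,30.5],[316.3,20],[316.5,9]]),
 ('bay1',[[394.4,65.5],[395.3,52.6],[397,39.4],[398.1,26.3]],[[378.4,41.1],[380.2,30.9],[380.2,20],[381,9]])):
    t=tri(a,A,b,B); print(n,'z',t[:,2],t[:,2].mean(),'uv at .044',(onz(a,A,.044)[:,:2]@E)[0],(onz(b,B,.044)[:,:2]@E)[0])
    p=onz(a,[A[0],A[3]],.044); print('  slot pitch x3 at z=.044',np.linalg.norm(p[0]-p[1]))
E
```

```text
bay3 z [0.0426 0.0433 0.0426 0.0376] 0.04154582352604776 uv at .044 [ 0.4978 -0.0011] [ 0.4977 -0.0011]
  slot pitch x3 at z=.044 0.026459240666635037
bay2 z [0.0448 0.044  0.0356 0.0368] 0.040291279623215256 uv at .044 [ 0.4953 -0.0563] [ 0.4953 -0.0564]
  slot pitch x3 at z=.044 0.026458724200720218
bay1 z [0.0463 0.0333 0.0454 0.0484] 0.043360102086439575 uv at .044 [ 0.4954 -0.1126] [ 0.4955 -0.1124]
  slot pitch x3 at z=.044 0.026116038284905482
```

Emit:
{"name": "play_rows", "arguments": {"motion": [[-1, [21, 33, 0], [0, 0, 0]], [-1, [21, 33, 0], [0, 0, 0]], [-1, [20, 32, 0], [0, 0, 0]], [-1, [20, 32, 0], [0, 0, 0]], [-1, [0, 0, -45], [0, 0, 0]], [-1, [0, 0, -45], [0, 0, 0]], [-1, [0, 0, -45], [0, 0, 0]], [-1, [0, 0, -38], [0, 0, 0]], [-1, [0, 0, 0], [0, 0, 0]], [-1, [0, 0, 0], [0, 0, 0]]]}}

```text
time: 42.75
position: [0.4175, 0.306, 0.2219]
tcp_rot: [0.95, 0.313, -0.0, 0.0]
contact_force: [0.0, 0.9, -0.2]
grip_width: 0.0004
```

Emit:
{"name": "play_rows", "arguments": {"motion": [[-1, [0, 0, -4], [0, 0, 0]], [-1, [0, 0, 0], [0, 0, 0]], [-1, [0, 0, 0], [0, 0, 0]]]}}

```text
time: 43.05
position: [0.4175, 0.3058, 0.2188]
tcp_rot: [0.95, 0.313, 0.001, -0.0]
contact_force: [0.5, 0.1, -0.0]
grip_width: 0.0004
```

Emit:
{"name": "play_rows", "arguments": {"motion": [[-1, [0, 0, -3], [0, 0, 0]], [-1, [0, 0, 0], [0, 0, 0]], [-1, [0, 0, 0], [0, 0, 0]]]}}

```text
time: 43.35
position: [0.4173, 0.3057, 0.2148]
tcp_rot: [0.95, 0.313, -0.0, -0.0]
contact_force: [0.5, 0.9, 0.2]
grip_width: 0.0005
```

Emit:
{"name": "play_rows", "arguments": {"motion": [[-1, [0, 0, -2], [0, 0, 0]], [-1, [0, 0, 0], [0, 0, 0]], [-1, [0, 0, 0], [0, 0, 0]]]}}

```text
time: 43.65
position: [0.4173, 0.3057, 0.2126]
tcp_rot: [0.95, 0.313, -0.0, -0.0]
contact_force: [0.6, 0.5, -0.1]
grip_width: 0.0003
```

Emit:
{"name": "play_rows", "arguments": {"motion": [[-1, [0, 0, -2], [0, 0, 0]], [-1, [0, 0, 0], [0, 0, 0]]]}}

```text
time: 43.85
position: [0.4172, 0.3057, 0.2105]
tcp_rot: [0.95, 0.313, -0.0, 0.0]
contact_force: [-0.5, -0.5, -0.1]
grip_width: 0.0007
```

Emit:
{"name": "play_rows", "arguments": {"motion": [[-1, [0, 0, -1], [0, 0, 0]], [-1, [0, 0, 0], [0, 0, 0]]]}}

```text
time: 44.05
position: [0.4175, 0.3058, 0.2103]
tcp_rot: [0.95, 0.313, 0.001, -0.0]
contact_force: [-0.0, 0.6, 3.0]
grip_width: 0.0002
```

Emit:
{"name": "play_rows", "arguments": {"motion": [[-1, [0, 0, -1], [0, 0, 0]], [-1, [0, 0, 0], [0, 0, 0]]]}}

```text
time: 44.25
position: [0.4178, 0.3061, 0.2101]
tcp_rot: [0.95, 0.313, 0.002, -0.0]
contact_force: [-0.6, 1.2, 10.9]
grip_width: 0.0002
```

Emit:
{"name": "play_rows", "arguments": {"motion": [[-1, [0, 0, 15], [0, 0, 0]], [-1, [17, -22.5, 0], [0, 0, 0]], [-1, [16, -22.5, 0], [0, 0, 0]], [-1, [0, 0, -13], [0, 0, 0]], [-1, [0, 0, -1.5], [0, 0, 0]], [-1, [0, 0, 0], [0, 0, 0]], [-1, [0, 0, 0], [0, 0, 0]]]}}

```text
time: 44.95
position: [0.4513, 0.2608, 0.2104]
tcp_rot: [0.95, 0.313, 0.003, 0.001]
contact_force: [5.4, -6.2, 13.0]
grip_width: 0.0004
```

Emit:
{"name": "play_rows", "arguments": {"motion": [[-1, [0, 0, 15], [0, 0, 0]], [-1, [17, -22.5, 0], [0, 0, 0]], [-1, [16, -22.5, 0], [0, 0, 0]], [-1, [0, 0, -13], [0, 0, 0]], [-1, [0, 0, -1.5], [0, 0, 0]], [-1, [0, 0, 0], [0, 0, 0]], [-1, [0, 0, 0], [0, 0, 0]]]}}

```text
time: 45.65
position: [0.4838, 0.2162, 0.2104]
tcp_rot: [0.95, 0.314, 0.002, 0.001]
contact_force: [5.2, -8.0, 10.0]
grip_width: 0.0005
```

Emit:
{"name": "play_rows", "arguments": {"motion": [[-1, [0, 0, 40], [0, 0, 0]], [-1, [0, 0, 30], [0, 0, 0]], [-1, [-37, -4, 0], [0, 0, 0]], [-1, [-37, -4, 0], [0, 0, 0]], [-1, [-38, -5, 0], [0, 0, 0]], [-1, [0, 0, 0], [0, 0, 0]], [-1, [0, 0, 0], [0, 0, 0]], [-1, [0, 0, -40], [0, 0, 0]], [-1, [0, 0, -33], [0, 0, 0]], [-1, [0, 0, 0], [0, 0, 0]]]}}

```text
time: 46.65
position: [0.3709, 0.2028, 0.2036]
tcp_rot: [0.95, 0.313, -0.003, -0.0]
contact_force: [1.0, -0.5, 0.8]
grip_width: 0.0003
```

```bash
python3 st.py
```

```text
[0.3709 0.2028 0.2036] yaz -53.51 tilt [-0.0034 -0.0004] uv [ 0.4189 -0.0567] q1,6 [0.22 1.16] 46.65
```

Emit:
{"name": "play_rows", "arguments": {"motion": [[-1, [12.1, 8.9, 0], [0, 0, 0]], [-1, [8, 6, 0], [0, 0, 0]], [-1, [8, 6, 0], [0, 0, 0]], [-1, [12.1, 8.9, 0], [0, 0, 0]], [-1, [12.1, 8.9, 0], [0, 0, 0]], [-1, [12.1, 8.9, 0], [0, 0, 0]], [-1, [12.1, 8.9, 0], [0, 0, 0]], [-1, [12.1, 8.9, 0], [0, 0, 0]], [-1, [8, 6, 0], [0, 0, 0]], [-1, [0, 0, 0], [0, 0, 0]]]}}

```text
time: 47.65
position: [0.4685, 0.2745, 0.2072]
tcp_rot: [0.95, 0.313, -0.0, 0.0]
contact_force: [-3.5, -4.6, 3.8]
grip_width: 0.0005
```

Emit:
{"name": "play_rows", "arguments": {"motion": [[-1, [6, 4.5, 0], [0, 0, 0]], [-1, [4, 3, 0], [0, 0, 0]], [-1, [0, 0, 0], [0, 0, 0]], [-1, [0, 0, 0], [0, 0, 0]]]}}

```text
time: 48.05
position: [0.4776, 0.2813, 0.2071]
tcp_rot: [0.95, 0.313, -0.001, 0.0]
contact_force: [-4.2, -6.7, 2.9]
grip_width: 0.0001
```

```bash
python3 st.py
```

```text
[0.4776 0.2813 0.2071] yaz -53.5 tilt [-0.0008  0.0003] uv [ 0.5513 -0.0568] q1,6 [0.32 1.26] 48.05
```

Expected stop at u ≈ 0.565; keep going gently with force feedback.

Emit:
{"name": "play_rows", "arguments": {"motion": [[-1, [4, 3, 0], [0, 0, 0]], [-1, [2.4, 1.8, 0], [0, 0, 0]], [-1, [0, 0, 0], [0, 0, 0]], [-1, [0, 0, 0], [0, 0, 0]]]}}

```text
time: 48.45
position: [0.4839, 0.286, 0.207]
tcp_rot: [0.95, 0.313, -0.001, 0.0]
contact_force: [-4.7, -5.7, 2.8]
grip_width: 0.0003
```

Emit:
{"name": "play_rows", "arguments": {"motion": [[-1, [2.4, 1.8, 0], [0, 0, 0]], [-1, [0, 0, 0], [0, 0, 0]]]}}

```text
time: 48.65
position: [0.4861, 0.2876, 0.207]
tcp_rot: [0.95, 0.313, -0.002, 0.001]
contact_force: [-6.4, -9.2, 6.6]
grip_width: 0.0003
```

Emit:
{"name": "play_rows", "arguments": {"motion": [[-1, [1.6, 1.2, 0], [0, 0, 0]], [-1, [0, 0, 0], [0, 0, 0]]]}}

```text
time: 48.85
position: [0.4869, 0.2881, 0.207]
tcp_rot: [0.95, 0.313, -0.004, 0.001]
contact_force: [-16.5, -18.2, 15.9]
grip_width: 0.0004
```

Emit:
{"name": "play_rows", "arguments": {"motion": [[-1, [0.8, 0.6, 0], [0, 0, 0]], [-1, [0, 0, 0], [0, 0, 0]]]}}

```text
time: 49.05
position: [0.4872, 0.2884, 0.207]
tcp_rot: [0.95, 0.313, -0.006, 0.002]
contact_force: [-21.5, -21.5, 17.9]
grip_width: 0.0004
```

Emit:
{"name": "play_rows", "arguments": {"motion": [[-1, [-8, -6, 0], [0, 0, 0]], [-1, [-12, -9, 0], [0, 0, 0]], [-1, [-24, -18, 0], [0, 0, 0]], [-1, [0, 0, 40], [0, 0, 0]], [-1, [0, 0, 45], [0, 0, 0]], [-1, [-12, -16, 35], [0, 0, 0]], [-1, [-15, -20, 0], [0, 0, 0]], [-1, [0, 0, 0], [0, 0, 0]], [-1, [0, 0, 0], [0, 0, 0]]]}}

```text
time: 49.95
position: [0.4181, 0.2211, 0.327]
tcp_rot: [0.95, 0.313, 0.0, -0.0]
contact_force: [1.0, -0.1, 0.4]
grip_width: 0.0004
```

```bash
python3 st.py; python3 - <<'E'
from h import *
import sys
np.set_printoptions(precision=4,suppress=True)
E=np.array([[.805,.593],[-.593,.805]]).T
snap('scene','s17');snap('top','t17');snap('wrist','w17')
a,sc=load('scene0');b,_=load('s17')
d=cv2.absdiff(a,b).max(2)
print('scene diff over box front', (d[160:200,190:272]>40).sum(), 'jars',(d[182:208,300:322]>40).sum(),(d[200:224,364:388]>40).sum())
ta,_=load('top0');tb,_=load('t17');dt=cv2.absdiff(ta,tb).max(2);print('top jars',(dt[176:196,297:318]>40).sum(),(dt[167:188,354:372]>40).sum())
# thumb mark, dark blob
for f in('scene0','s17'):
    im,c=load(f); g=cv2.cvtColor(im,cv2.COLOR_BGR2GRAY)[180:195,218:236]; ys,xs=np.where(g<30); uv=[[xs.mean()+218,ys.mean()+180]]; print(f,uv,len(xs),onz(c,uv,.045)[:,:2]@E)
im,c=load('w17')
# front face edge: predicted pixel for shut state
us=np.array([.565,.5155]);print('pred px of front outer top edge shut/ajar',proj(c,[np.r_[E@[u,-.057],.074] for u in us]))
g=cv2.cvtColor(im,cv2.COLOR_BGR2GRAY)[:,300:335].mean(1);print([(i,int(g[i])) for i in range(0,240,6)])
E
```

```text
[0.4181 0.2211 0.327 ] yaz -53.53 tilt [ 0.0005 -0.0001] uv [ 0.4677 -0.07  ] q1,6 [0.24 1.17] 49.95
scene diff over box front 105 jars 0 0
top jars 0 0
scene0 [[np.float64(226.33333333333334), np.float64(187.125)]] 24 [[ 0.5633 -0.0603]]
s17 [[np.float64(226.33333333333334), np.float64(187.125)]] 24 [[ 0.5633 -0.0603]]
pred px of front outer top edge shut/ajar [[297.2548  58.0485]
 [298.1594 135.4414]]
[(0, 98), (6, 99), (12, 100), (18, 95), (24, 99), (30, 99), (36, 100), (42, 26), (48, 87), (54, 120), (60, 80), (66, 31), (72, 160), (78, 161), (84, 161), (90, 161), (96, 162), (102, 162), (108, 162), (114, 162), (120, 162), (126, 163), (132, 163), (138, 163), (144, 163), (150, 163), (156, 163), (162, 163), (168, 162), (174, 163), (180, 162), (186, 162), (192, 162), (198, 162), (204, 162), (210, 162), (216, 162), (222, 162), (228, 162), (234, 155)]
```

```bash
python3 -c "
from rig import robot
print(robot.hand_in())"
```

```text
the job is handed in; nothing more can be done
None
```

The desiccant change is finished and handed in at about 50 s of simulated time. Hand-in gave no verdict, so what follows rests on my own checks.

I pressed the drawer front in and it sprang ajar, then pulled it out to about 0.11 m. I moved both spent canisters, from bays 2 and 3, into the oven tray. The three dried canisters went into bays 1, 2 and 3, and I pushed the drawer to its stop and let go.

**Dried canisters:** pressing each one with closed fingertips found its top 44.3 to 44.4 mm above the bench, against 44 mm for fully home. Bays 1 and 2 gave a snap in the force readings as they went in.

**Bay 3 disagreed slightly:** it gave no clear snap signature. Its canister sits about 2.4 mm further along the bay than the other two, which is inside the 6 mm limit, and its height is right.

**Drawer:** in the scene camera the thumb mark sits on the same pixels as at the start, so it is back where it was when latched shut.

**Spent canisters and jars:** both spent canisters looked flat in the tray when viewed. The jars showed no pixel change in either overhead view. I did not look closely at the tray again at the very end, but nothing had been near it since.

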